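# Build up the drawing-tool stack on the press bolster

## Task

Build the metal-drawing tool stack on the green bolster, from the bottom up: first the blue spacer flat inside the bolster's rim, then the brass ring flat and centred on the spacer, then the copper shell seated in the brass ring, and last the red-banded steel punch standing nose down in the shell. Let go of each part and leave it standing straight before fetching the next, and leave the black ring, the white tray and the cup of rods where they are.

Things in the scene. Friction and masses are not known exactly. Their poses are not given: they have to be found in the camera images.
- bolster: Fixed target: round green cast base, 92 mm across, 16 mm thick, with a raised bare-steel rim on top (inside diameter 69 mm, outside 77 mm, top 21 mm above the bench). Origin: centre of its underside, on the bench; z up. The stack stands on the flat green face inside the rim, 16 mm above the origin.
- spacer: Loose solid blue disc, 60 mm diameter, 30 mm high, about 0.23 kg, lying flat. Origin: centre of its underside; z up along its axis.
- die: Loose brass ring standing flat, 62 mm outside diameter, 24 mm high, straight through hole 46 mm in diameter, about 0.28 kg. Origin: centre of its underside; z up along its axis.
- shell: Loose open copper cup with a step, mouth up, 0.13 kg. Outside: 37 mm diameter from its underside to 18 mm up, then a flat shoulder and 52 mm diameter up to the rim at 34 mm. Inside: floor 3 mm up, 31 mm diameter to 21 mm up, then 46 mm to the rim. Origin: centre of its underside; z to the mouth. Seated, the narrow part hangs in the brass ring's hole and the shoulder rests on the ring's top.
- punch: Loose steel punch with a red band, standing on its nose, 0.40 kg. Nose 22 mm in diameter, from the underside to 22 mm up; above it the body, 34 mm in diameter, to the flat top at 70 mm. Origin: centre of the nose's underside; z up. It tips easily when pushed. Seated, the nose stands on the floor inside the shell and the body rises out of its mouth.
- spare_ring: Bystander, loose: black steel ring, 62 mm outside diameter, 24 mm high, with a hole of 26 mm, too small for the shell. Origin: centre of its underside. Not to be moved.
- tray: Bystander, loose: empty white open tray, 90 x 75 mm, 26 mm high. Origin: centre of its underside; x along the 90 mm side. Not to be moved.
- paper_cup: Bystander, loose: brown cup, 76 mm across the mouth, 90 mm high, with thin steel rods standing in it up to 111 mm above the bench. Origin: centre of its underside. Not to be moved.
Mind the look-alikes: they are no part of the job. What is shaped like the shell but purple or turquoise is not meant.

How it is judged (in metres and radians):
On the way, in this order (a step that is already met when the one before it is completed fails the run):
1. the blue spacer lies flat inside the rim of the green bolster, let go and still (horizontal distance between spacer and bolster below 0.007 m and z of spacer in the frame of bolster between 0.013 and 0.019 m and angle between spacer's own z axis and vertical below 0.08 rad and linear speed of spacer below 0.02 m/s and contact force between the fingers and spacer below 0.05 N), for 0.2 s.
2. the brass die ring lies flat on the spacer, let go and still (horizontal distance between die and spacer below 0.009 m and z of die in the frame of spacer between 0.027 and 0.033 m and angle between die's own z axis and vertical below 0.08 rad and linear speed of die below 0.02 m/s and contact force between the fingers and die below 0.05 N), for 0.2 s.
3. the copper shell sits in the die ring, its shoulder on the ring, let go and still (horizontal distance between shell and die below 0.008 m and z of shell in the frame of die between 0.003 and 0.009 m and angle between shell's own z axis and vertical below 0.08 rad and linear speed of shell below 0.02 m/s and contact force between the fingers and shell below 0.05 N), for 0.2 s.
4. the punch stands nose down in the shell, let go and still (horizontal distance between punch and shell below 0.008 m and z of punch in the frame of shell between 0 and 0.006 m and angle between punch's own z axis and vertical below 0.08 rad and linear speed of punch below 0.02 m/s and contact force between the fingers and punch below 0.05 N), for 0.2 s.
At the end, for the whole second after the job is handed in: Spacer flat inside the bolster's rim (centres within 7 mm), brass ring flat on it (9 mm), copper shell seated with its shoulder on the ring (8 mm), punch nose down on the shell's floor (8 mm); seated heights within 3 mm, upright within 0.08 rad, released, at rest (horizontal distance between spacer and bolster below 0.007 m and z of spacer in the frame of bolster between 0.013 and 0.019 m and angle between each of spacer, die, shell, punch's own z axis and vertical below 0.08 rad and horizontal distance between die and spacer below 0.009 m and z of die in the frame of spacer between 0.027 and 0.033 m and horizontal distance between shell and die below 0.008 m and z of shell in the frame of die between 0.003 and 0.009 m and horizontal distance between punch and shell below 0.008 m and z of punch in the frame of shell between 0 and 0.006 m and linear speed of each of spacer, die, shell, punch below 0.02 m/s and angular speed of each of spacer, die, shell, punch below 0.2 rad/s); the robot touches nothing.
It fails at once if the black ring is shifted by more than 25 mm (distance of spare_ring from where it was at the start of the episode above 0.025 m).
It fails at once if the white tray is shifted by more than 25 mm (distance of tray from where it was at the start of the episode above 0.025 m).
It fails at once if the cup of rods is shifted by more than 25 mm (distance of paper_cup from where it was at the start of the episode above 0.025 m).
It also fails if it takes over 106 s, if anything falls off the work surface, if the arm or the gripper's body presses on something with over 40 N, if the wrist force passes 120 N, or if a joint passes its speed limit or range.

## Robot

A 6-joint arm with a two-finger parallel gripper is mounted at the origin on the work surface. World frame = base frame: x ahead of the robot, y to its left, z up, the work surface at z = 0. Lengths are in mm, angles in rad, forces in N, time in s.
With the tool pointing down it reaches from about 250 to 725 mm from the base axis. Payload 4 kg.
Tool frame: the origin (TCP) lies between the finger pads; the fingertips stand 17 mm ahead of it and the grasp point (between the pads) lies 2 mm behind it; y points along the fingers, z is the direction in which the jaws open and shut, and the axes are right-handed (so a half turn about y gives the same grasp; the last joint's range is limited). The gripper opens to 85 mm and grips with 20 to 120 N. Pads are 22 mm wide; open, the fingers measure 114 mm over their backs; the gripper's body (76 mm by 85 mm) begins 54 mm behind the grasp point. The pads swing forward as they close: fully open they stand 13 mm farther back than shut.
Start: joints at [-1.112, 0.241, 0.005, 1.335, 0, 1.571], TCP at [221.434, -448.293, 248.306] pointing down, gripper open.
Joint ranges: [-2.72, 2.72], [-1.05, 1.87], [-1.09, 1.28], [-1.99, 2.15], [-1.42, 1.44], [-3.14, 3.14]. Speed limits (rad/s): [2.79, 2.79, 3.14, 3.14, 3.14, 3.14].

## Interface

Orientations are given as a unit quaternion [x, y, z, w].
In Python, from plant import readout, optics, r gives the robot as it stands.
- The arm moves only by the shell command python3 -m jog 'ROWS'. ROWS is JSON, a list of rows, each a list of 3 entries, a list of its own where there are three numbers: the turn, a rotation vector about the tool's x, y, z in rad, then the shift along the tool's x, y, z in mm, then the finger opening in mm, from 0 to 85.4. A call has 1 to 12 rows; each row is the pose to reach, as a shift and turn from the pose commanded when the call began, along the tool's axes at that moment; what a row does not reach only later rows make up. A row lasts 1/10 s, in which the tool goes at most 50 mm and 8.59 degrees, less where a joint would pass 70% of its speed; a pose out of reach is approached as far as the arm can. A call with a gripper value outside its range is refused whole. The fingers move at their own pace and stop on an object; the grip force is fixed at half the most. Time passes only in rows, so rows that repeat a pose let the fingers close. It gives the time, the measured TCP pose, the force and the opening at its end, in the units of the state.
- readout.get_state(): the state, without advancing time (a new reading comes with each control period).
- optics.get_image(name): name is "side" or "top"; returns the picture (400x640x3 uint8, blue, green, red); there is no depth.
- optics.get_calibration(name): a dict with "camera_matrix" (3x3 intrinsics, pixels), "dist" ([k1, k2, p1, p2, k3] as OpenCV has them; the pictures are not rectified), "R" (3x3) and "t" (3): a world point X has camera coordinates R X + t. Camera axes: x right, y down, z forward; pixel columns grow to the right and rows downward; lengths in mm; the calibration is good to about 2 mm. A picture is of the moment at which its call begins. get_calibration takes no time and is no camera call.
- r.finish_job(): hands the job in, once; it reports no verdict.
The state is a dict: "t": time; "q": joint angles; "dq": joint speeds; "joint_torque": joint torques, N m; "ee_pos": TCP position; "orientation": TCP orientation; "contact_force": force on the tool from outside, world axes, zero at the start; "wrist_torque": the same for the moment, N m; "opening": finger opening in mm.
Only numpy, scipy, OpenCV 4.12 (cv2) and the standard library are available. Lean on these libraries where they do the work, as an engineer would, in place of code of your own. Each camera call takes 0.05 s, during which the arm holds its last target.

## Working session

There is one attempt and no reset: what is moved stays moved. The work goes in short steps, Python scripts to look and compute and a shell command to move; the robot and the scene stay as the last step left them, time stands still between calls to the robot, and variables do not carry over. Pictures are saved under pics/ and viewed, and the job is handed in when it is done.

```bash
ls; mkdir -p pics
python3 - <<'E'
from plant import readout, optics, r
import cv2
print(readout.get_state())
for n in("side","top"):
    cv2.imwrite(f"pics/{n}0.png",optics.get_image(n)); print(n,optics.get_calibration(n))
E
```

```text
pics
{'t': 0.0, 'q': array([-1.11197540e+00,  2.41417780e-01,  3.71096015e-03,  1.33520857e+00,
       -1.07693035e-05,  1.57080843e+00]), 'dq': array([-0.00015686, -0.00011502, -0.00114181,  0.00087301,  0.00098048,
       -0.00030419]), 'joint_torque': array([-1.25685765e-03, -3.72314215e+01,  2.52409798e+01,  1.68577203e-02,
       -9.57797783e-05,  1.94499069e-05]), 'ee_pos': array([ 221.1742911 , -447.74531442,  247.40547069]), 'orientation': array([-0.16096837,  0.68931032, -0.68785291,  0.1606202 ]), 'contact_force': array([ 0.58698872, -0.7266337 ,  0.30749435]), 'wrist_torque': array([-0.03668207, -0.03148967, -0.02024906]), 'opening': 85.2514635425819}
side {'camera_matrix': array([[370.75653205,   0.        , 322.75908726],
       [  0.        , 370.75653205, 200.22604524],
       [  0.        ,   0.        ,   1.        ]]), 'dist': array([-0.03014108,  0.        ,  0.        ,  0.        ,  0.        ]), 'R': array([[-0.99814053, -0.059187  , -0.0145734 ],
       [-0.03461615,  0.74719448, -0.66370334],
       [ 0.05017178, -0.66196473, -0.74785392]]), 't': array([495.82818198,  30.70148782, 691.92791013])}
top {'camera_matrix': array([[498.98247484,   0.        , 325.94756975],
       [  0.        , 498.98247484, 191.02026911],
       [  0.        ,   0.        ,   1.        ]]), 'dist': array([-0.08755243,  0.        ,  0.        ,  0.        ,  0.        ]), 'R': array([[-0.02343759, -0.99948498,  0.0219191 ],
       [-0.99189116,  0.02050891, -0.12542453],
       [ 0.12491039, -0.02468101, -0.991861  ]]), 't': array([  -8.75203329,  478.40721484, 1117.89624958])}
```

View pics/side0.png

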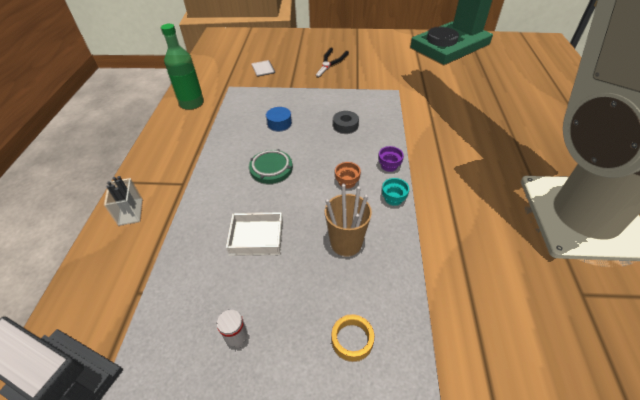

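View pics/top0.png

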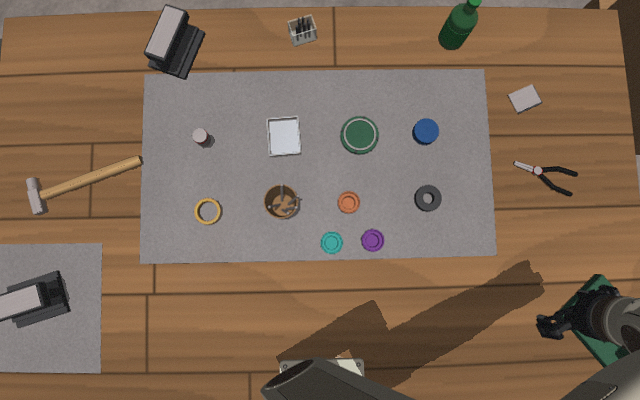

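```bash
cat > h.py <<'E'
import numpy as np,cv2
from plant import readout,optics,r
from scipy.optimize import least_squares
from scipy.spatial.transform import Rotation as Ro
def proj(n,X):
    c=optics.get_calibration(n)
    p,_=cv2.projectPoints(np.asarray(X,float).reshape(-1,3),cv2.Rodrigues(c["R"])[0],c["t"],c["camera_matrix"],c["dist"]);return p[:,0]
def ray(n,uv,z):
    c=optics.get_calibration(n)
    u=cv2.undistortPoints(np.array([[uv]],float),c["camera_matrix"],c["dist"])[0,0]
    d=c["R"].T@np.array([u[0],u[1],1]);o=-c["R"].T@c["t"]
    return (o+d*(z-o[2])/d[2])
A=np.linspace(0,2*np.pi,72,endpoint=False)
def cyl(x,y,segs):
    return np.array([[x+rr*np.cos(a),y+rr*np.sin(a),z] for rr,z in segs for a in A])
def hullc(P):
    h=cv2.convexHull(P.astype(np.float32));m=cv2.moments(h);return np.array([m['m10']/m['m00'],m['m01']/m['m00']]),m['m00'],h
def locate(n,mask,segs,g):
    """mask centroid (convex hull of biggest blob) -> x,y"""
    cs,_=cv2.findContours(mask.astype(np.uint8),cv2.RETR_EXTERNAL,cv2.CHAIN_APPROX_NONE)
    c=max(cs,key=cv2.contourArea); cc,a,h=hullc(c.reshape(-1,2))
    s=least_squares(lambda q:hullc(proj(n,cyl(q[0],q[1],segs)))[0]-cc,g,diff_step=1e-3)
    return s.x,a,hullc(proj(n,cyl(*s.x,segs)))[1],cc
def crop(n,img,x0,y0,x1,y1,k,name):
    cv2.imwrite(name,cv2.resize(img[y0:y1,x0:x1],None,fx=k,fy=k,interpolation=cv2.INTER_CUBIC))
E
python3 - <<'E'
from h import *
im=cv2.imread("pics/top0.png");crop("top",im,180,100,450,260,2.96,"pics/topc.png")
im=cv2.imread("pics/side0.png");crop("s",im,210,90,420,250,3.75,"pics/sidec.png")
crop("s",im,200,290,400,370,4,"pics/sided.png")
E
```

```text
(no output)
```

View pics/topc.png

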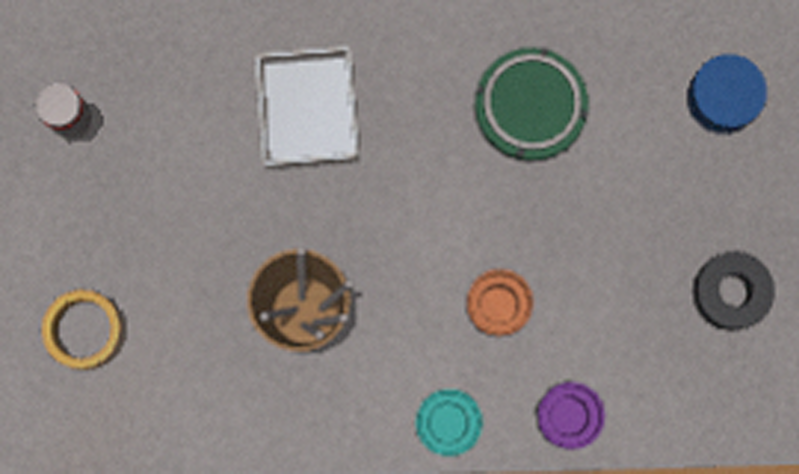

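View pics/sidec.png

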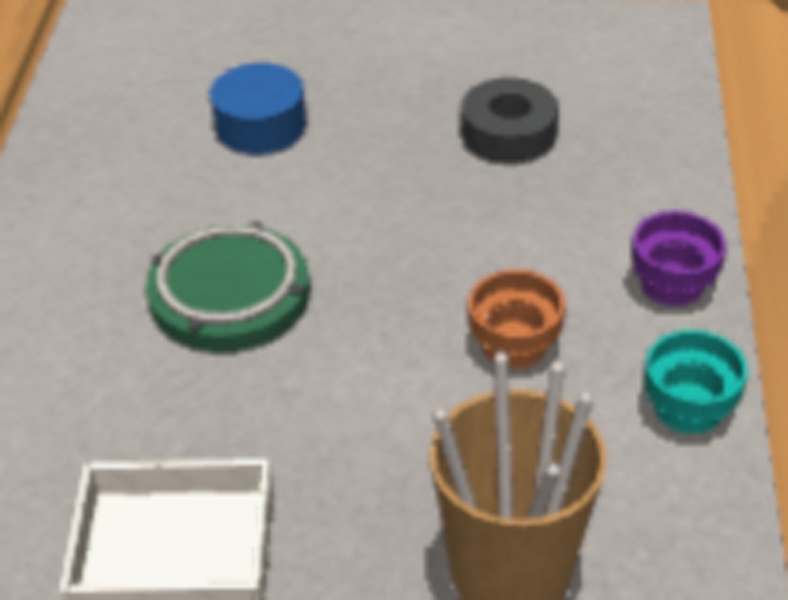

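View pics/sided.png

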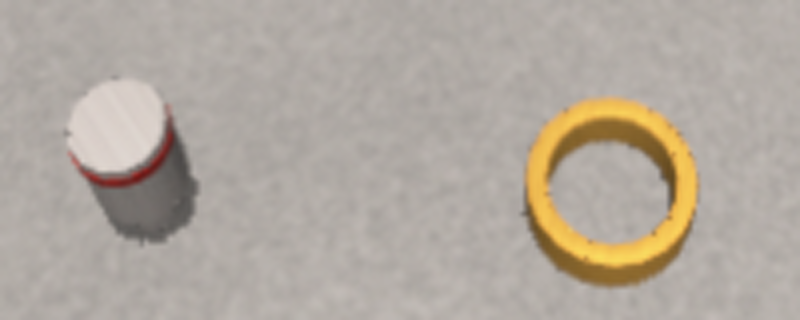

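```bash
cat > loc.py <<'E'
from h import *
O={'spacer':[(30,0),(30,30)],'die':[(31,0),(31,24)],'shell':[(18.5,0),(18.5,18),(26,18),(26,34)],'bolster':[(46,0),(46,16)],'spare':[(31,0),(31,24)],'punch':[(17,70)]}
H={'spacer':((100,110,40),(125,255,255)),'die':((17,130,60),(30,255,255)),'shell':((5,125,60),(15,255,255)),'bolster':((65,80,30),(85,255,255)),'spare':((0,0,0),(179,60,75)),'punch':((0,0,185),(179,60,255))}
B={'top':{'spacer':(400,110,450,155),'die':(185,190,230,230),'shell':(330,185,370,220),'bolster':(330,105,390,165),'spare':(405,175,450,220),'punch':(185,120,220,150)},
'side':{'spacer':(260,100,300,140),'die':(320,305,390,370),'shell':(330,160,365,186),'bolster':(240,140,300,190),'spare':(325,105,365,140),'punch':(210,300,250,360)}}
def meas(n,im,k,g,box=None,segs=None):
    x0,y0,x1,y1=box or B[n][k]; hs=cv2.cvtColor(im,cv2.COLOR_BGR2HSV)
    m=cv2.inRange(hs,np.array(H[k][0]),np.array(H[k][1]));z=np.zeros_like(m);z[y0:y1,x0:x1]=m[y0:y1,x0:x1]
    return locate(n,z,segs or O[k],g)
if __name__=="__main__":
  for k in O:
    for n in('top','side'):
      x0,y0,x1,y1=B[n][k]; g=ray(n,((x0+x1)/2,(y0+y1)/2),20)[:2]
      x,a,b,cc=meas(n,cv2.imread(f"pics/{n}0.png"),k,g); print(k,n,x.round(1),'area',a,round(b),cc.round(1))
E
python3 loc.py
```

```text
spacer top [ 618.9 -260.3] area 492.0 580 [425.3 131.2]
spacer side [ 618.3 -261.6] area 465.0 558 [278.4 118.3]
die top [440.5 258.8] area 466.5 617 [206.5 210.5]
die side [438.6 255.6] area 1511.0 1690 [352.3 337.3]
shell top [452.  -70.5] area 343.0 416 [348.4 202. ]
shell side [451.8 -72.6] area 457.5 574 [347.1 173.5]
bolster top [ 616.7 -102.9] area 562.0 1199 [359.4 133.8]
bolster side [ 616.7 -115.1] area 448.0 1223 [269.9 162.4]
spare top [ 459.  -256.9] area 526.0 602 [427.1 197.9]
spare side [ 458.4 -241.6] area 238.5 560 [345.2 126.1]Traceback (most recent call last):
  File "loc.py", line 14, in <module>
    x,a,b,cc=meas(n,cv2.imread(f"pics/{n}0.png"),k,g); print(k,n,x.round(1),'area',a,round(b),cc.round(1))
             ~~~~^^^^^^^^^^^^^^^^^^^^^^^^^^^^^^^^^^^^
  File "loc.py", line 9, in meas
    return locate(n,z,segs or O[k],g)
  File "h.py", line 21, in locate
    c=max(cs,key=cv2.contourArea); cc,a,h=hullc(c.reshape(-1,2))
ValueError: max() iterable argument is empty
```

```bash
python3 - <<'E'
s=open('h.py').read()
s=s.replace("c=max(cs,key=cv2.contourArea); cc","c=np.concatenate([q for q in cs if cv2.contourArea(q)>4 or len(q)>8]); cc")
open('h.py','w').write(s)
s=open('loc.py').read()
s=s.replace("'punch':((0,0,185),(179,60,255))","'punch':((0,0,158),(179,60,255))")
s=s.replace("(330,105,390,165)","(338,112,383,158)").replace("'side':{","'side':{").replace("(240,140,300,190)","(246,146,296,186)")
s=s.replace("((65,80,30),(85,255,255))","((60,60,25),(90,255,255))").replace("((0,0,0),(179,60,75))","((0,0,0),(179,70,85))")
open('loc.py','w').write(s)
import cv2
for n,b in(('top',(185,120,220,150)),('side',(210,300,250,360))):
    im=cv2.imread(f"pics/{n}0.png");print(cv2.cvtColor(im,cv2.COLOR_BGR2HSV)[b[1]+10:b[3]:4,b[0]:b[2]:3,2])
E
python3 loc.py
```

```text
[[138 138 133 153 170 168 179 141 142 141 141 134]
 [137 131 139 169 174 171 174 127 126 141 135 134]
 [135 144 140 173 177 177 174  92  63  82 144 136]
 [139 138 134 139  88 109 101  60  52  84 138 141]
 [140 144 142 135 138 131  65  71  80 140 143 141]]
[[170 176 178 176 168 186 200 210 200 182 178 179 179 178]
 [174 176 172 177 216 215 218 215 216 214 176 176 174 179]
 [170 174 177 215 217 218 216 219 216 216 197 170 177 180]
 [173 176 167 218 217 219 218 218 219 218 185 107 170 175]
 [172 173 182 213 219 218 221 220 219 218 122  78 148 177]
 [180 176 178 174 212 220 218 221 199 122  92  84 104 172]
 [174 171 175 178 123 132 137 128 108 106 103  94  84 173]
 [176 175 172 179 174 110 116 113 117 113 108  99  94 142]
 [175 170 169 175 172 164 111 116 115 116 109  91  93 170]
 [184 176 178 180 181 176 125  99  94 109 102  96 137 177]
 [178 176 181 177 176 176 176 167 155 135 132 174 182 175]
 [182 176 180 176 174 168 181 174 176 174 175 174 178 171]
 [176 182 176 176 175 171 176 171 173 178 170 174 175 179]]
spacer top [ 618.9 -260.3] area 492.0 580 [425.3 131.2]
spacer side [ 618.3 -261.6] area 465.0 558 [278.4 118.3]
die top [440.5 258.8] area 466.5 617 [206.5 210.5]
die side [438.6 255.6] area 1511.0 1690 [352.3 337.3]
shell top [452.  -70.5] area 343.0 416 [348.4 202. ]
shell side [451.8 -72.6] area 457.5 574 [347.1 173.5]
bolster top [ 614.6 -102.3] area 1082.0 1200 [359.2 134.7]
bolster side [612.7 -99.4] area 1010.0 1268 [270.6 167.6]
spare top [ 458.9 -257. ] area 543.5 602 [427.1 198. ]
spare side [ 458.3 -255.5] area 431.0 546 [345.3 122.5]
punch top [606.9 265. ] area 129.5 173 [199.  134.8]
punch side [602.6 276.8] area 2301.0 503 [229.5 329.5]
```

```bash
sed -i "s/(246,146,296,186)/(246,145,298,188)/" loc.py
python3 - <<'E'
import loc;from h import *
H=loc.H
H['rim']=((0,0,125),(179,70,255)); 
s=cv2.imread("pics/side0.png");t=cv2.imread("pics/top0.png")
H['punch']=((0,0,192),(179,60,255))
print(loc.meas('side',s,'punch',(600,265)))
# inner green face: component at centre
for n,im,c in(('top',t,(360,134)),('side',s,(270,163))):
    hs=cv2.cvtColor(im,cv2.COLOR_BGR2HSV);m=cv2.inRange(hs,(60,60,25),(90,255,255))
    nn,l=cv2.connectedComponents(m,connectivity=4);mm=(l==l[c[1],c[0]])
    print(n,mm.sum(),locate(n,mm,[(34.5,21)],(615,-102)),locate(n,mm,[(34.5,16)],(615,-102))[0])
im=s.copy()
for q in (0,):
    pass
def draw(im,n,objs,b,name,k=8):
    big=cv2.resize(im[b[1]:b[3],b[0]:b[2]],None,fx=k,fy=k,interpolation=cv2.INTER_CUBIC)
    for x,y,rr,z in objs:
        p=(proj(n,cyl(x,y,[(rr,z)]))-b[:2]+.5)*k
        cv2.polylines(big,[p.astype(int)],True,(0,0,255),1)
    cv2.imwrite(name,big)
draw(s,'side',[(614,-101,46,0),(614,-101,38.5,21),(614,-101,34.5,21),(618.6,-261,30,30)],np.array((230,95,310,195)),'pics/d1.png',6)
draw(t,'top',[(614,-101,46,0),(614,-101,38.5,21),(614,-101,34.5,21),(618.6,-261,30,30)],np.array((335,105,445,160)),'pics/d2.png',7)
E
```

```text
(array([606.71506997, 264.88956107]), 417.5, 479.4223784899805, array([228.43872255, 320.65748503]))
top 598 (array([ 613.57686106, -101.98597854]), 570.5, 651.8175540197408, array([359.50365177, 133.93748174])) [ 614.790194   -102.46912866]
side 491 (array([ 612.94605582, -100.39964615]), 464.5, 580.021829277277, array([269.88482239, 162.50053821])) [ 614.39148935 -105.76922467]
```

View pics/d1.png

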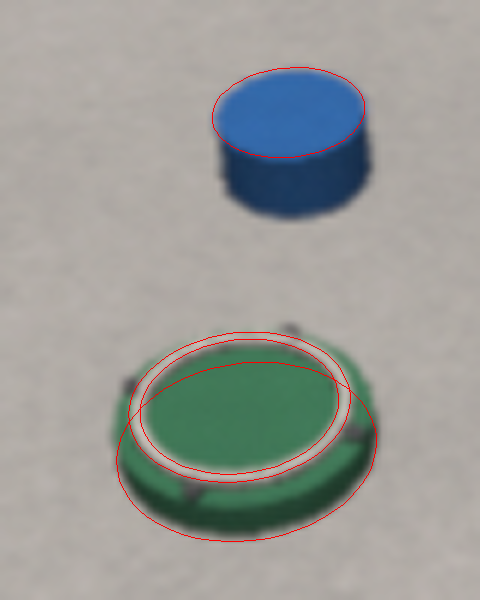

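View pics/d2.png

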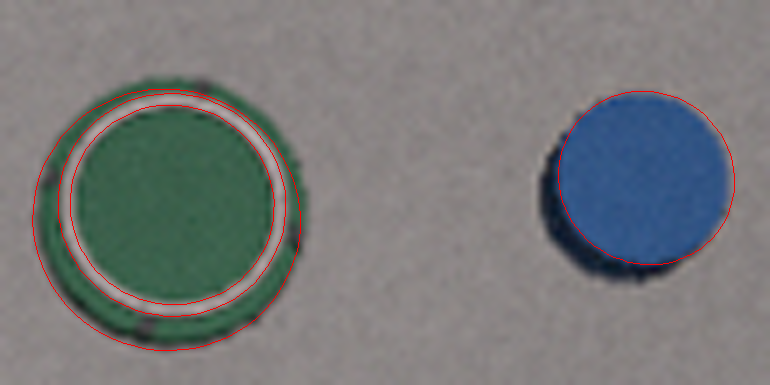

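Run:
```python
from h import *
s=readout.get_state();R=Ro.from_quat(s['orientation']);print(R.as_matrix().round(3))
# target options: tool y = -z world; z = ±x or ±y
for z in([1,0,0],[-1,0,0],[0,1,0],[0,-1,0]):
    y=np.array([0,0,-1]);x=np.cross(y,z);T=np.column_stack([x,y,z]);print(z,x,(R.inv()*Ro.from_matrix(T)).as_rotvec().round(3))
```

```text
[[-0.897 -0.001  0.443]
 [-0.443  0.002 -0.897]
 [-0.    -1.    -0.002]]
[1, 0, 0] [ 0 -1  0] [ 2.000e-03 -1.112e+00 -1.000e-03]
[-1, 0, 0] [0 1 0] [1.00e-03 2.03e+00 2.00e-03]
[0, 1, 0] [1 0 0] [ 1.000e-03 -2.683e+00 -3.000e-03]
[0, -1, 0] [-1  0  0] [0.002 0.459 0.   ]
```

```bash
python3 -m jog '[[[0,-1.112,0],[-439.3,0,8.3],85],[[0,-1.112,0],[-439.3,0,8.3],85],[[0,-1.112,0],[-439.3,0,8.3],85],[[0,-1.112,0],[-439.3,97,8.3],85],[[0,-1.112,0],[-439.3,97,8.3],75],[[0,-1.112,0],[-439.3,97,8.3],75],[[0,-1.112,0],[-439.3,97,8.3],75],[[0,-1.112,0],[-439.3,97,8.3],75],[[0,-1.112,0],[-439.3,97,8.3],75],[[0,-1.112,0],[-439.3,97,8.3],75],[[0,-1.112,0],[-439.3,97,8.3],75],[[0,-1.112,0],[-439.3,97,8.3],75]]'
python3 - <<'E'
from h import *
s=readout.get_state();R=Ro.from_quat(s['orientation']);print(R.as_matrix().round(3),s['q'].round(3),s['ee_pos'])
for n in("side","top"):cv2.imwrite(f"pics/{n}1.png",optics.get_image(n))
im=cv2.imread("pics/side1.png");crop("s",im,210,20,390,150,4,"pics/s1c.png")
E
```

```text
t: 1.3
ee_pos: [618.1, -261.6, 151.3]
orientation: [-0.5, 0.5, -0.5, 0.5]
contact_force: [0.3, -0.7, 0.7]
opening: 74.8
[[-0.001 -0.001  1.   ]
 [-1.    -0.    -0.001]
 [ 0.    -1.    -0.001]] [-0.4    0.635  0.36   1.297 -0.     1.171] [ 618.09777027 -261.61765906  151.27429394]
```

View pics/s1c.png

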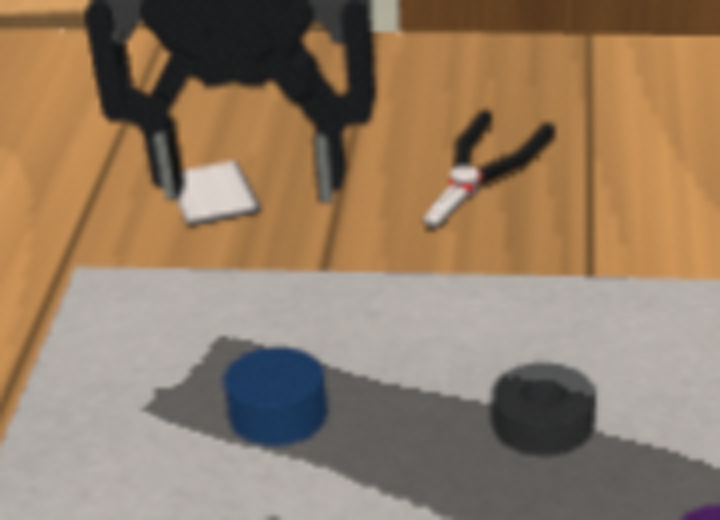

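Run:
```python
from h import *
for z in (125,130,135,140,145,150): print(z,proj('side',[(618.1-38,-250,z),(618.1+38,-250,z),(618.1-38,-272,z),(618.1+38,-272,z)]).round(1).tolist())
```

```text
125 [[290.0, 79.5], [255.1, 78.9], [291.2, 74.2], [256.9, 73.7]]
130 [[289.9, 77.4], [254.7, 76.8], [291.1, 72.1], [256.6, 71.6]]
135 [[289.7, 75.3], [254.4, 74.7], [290.9, 70.0], [256.2, 69.5]]
140 [[289.5, 73.1], [254.0, 72.6], [290.7, 67.8], [255.9, 67.4]]
145 [[289.3, 70.9], [253.7, 70.4], [290.5, 65.7], [255.6, 65.2]]
150 [[289.1, 68.7], [253.3, 68.3], [290.3, 63.5], [255.2, 63.1]]
```

```bash
python3 -m jog '[[[0,0,0],[-0.7,50,0.5],80],[[0,0,0],[-0.7,100,0.5],80],[[0,0,0],[-0.7,128,0.5],80],[[0,0,0],[-0.7,128,0.5],80],[[0,0,0],[-0.7,128,0.5],80]]'
python3 - <<'E'
from h import *
im=optics.get_image("side");cv2.imwrite("pics/side2.png",im);crop("s",im,220,60,370,160,5,"pics/s2c.png")
E
```

```text
t: 1.9
ee_pos: [619.2, -261.6, 24.7]
orientation: [0.499, -0.5, 0.501, -0.5]
contact_force: [0.6, -0.4, 0.6]
opening: 80.1
```

View pics/s2c.png

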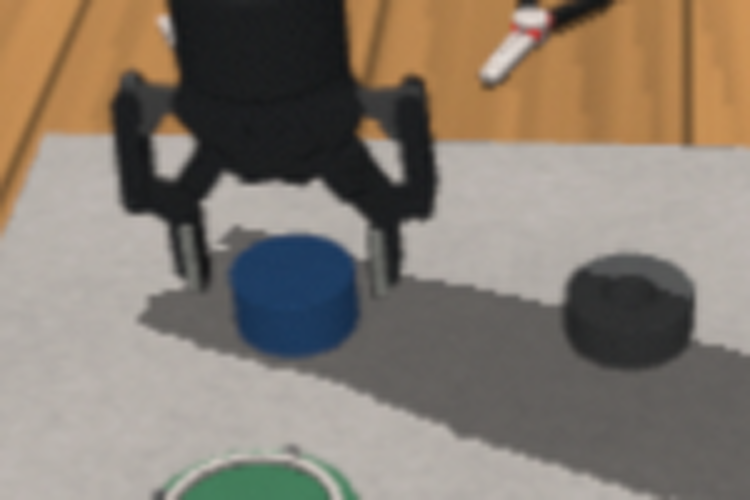

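```bash
python3 -m jog '[[[0,0,0],[0,1,0],40],[[0,0,0],[0,1,0],40],[[0,0,0],[0,1,0],40],[[0,0,0],[0,1,0],40],[[0,0,0],[0,1,0],40],[[0,0,0],[0,1,0],40]]' ; python3 -m jog '[[[0,0,0],[0,-20,0],40],[[0,0,0],[0,-60,0],40],[[0,0,0],[0,-60,0],40],[[0,0,0],[0,-60,0],40]]'
python3 - <<'E'
from h import *
im=optics.get_image("side");cv2.imwrite("pics/side3.png",im);crop("s",im,220,40,370,140,5,"pics/s3c.png")
E
```

```text
t: 2.55
ee_pos: [621.3, -261.6, 26.0]
orientation: [0.499, -0.498, 0.502, -0.5]
contact_force: [-1.3, -0.2, 6.6]
opening: 57.9
t: 2.95
ee_pos: [620.9, -261.0, 84.7]
orientation: [0.499, -0.498, 0.502, -0.501]
contact_force: [-0.4, 0.5, -2.7]
opening: 57.7
```

View pics/s3c.png

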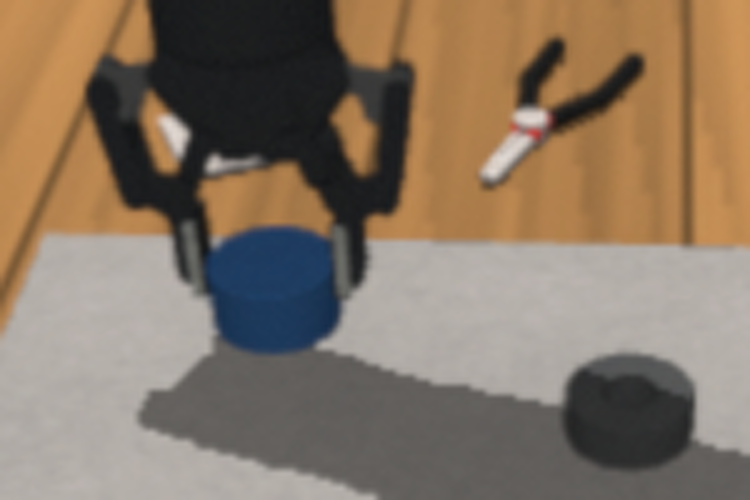

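```bash
python3 -m jog '[[[0,0,0],[-40,0,-7],40],[[0,0,0],[-80,0,-7],40],[[0,0,0],[-120,0,-7],40],[[0,0,0],[-159,0,-7],40],[[0,0,0],[-159,20,-7],40],[[0,0,0],[-159,20,-7],40],[[0,0,0],[-159,20,-7],40]]'
python3 - <<'E'
from h import *
im=optics.get_image("side");cv2.imwrite("pics/side4.png",im);crop("s",im,210,80,360,190,5,"pics/s4c.png")
im=optics.get_image("top");cv2.imwrite("pics/top4.png",im);crop("s",im,310,80,430,180,5,"pics/t4c.png")
print(readout.get_state()['ee_pos'])
E
```

```text
t: 3.7
ee_pos: [611.0, -101.5, 60.7]
orientation: [-0.501, 0.501, -0.499, 0.499]
contact_force: [-0.4, 0.7, -3.2]
opening: 57.5
[ 612.41077758 -102.41622813   62.19803179]
```

View pics/s4c.png

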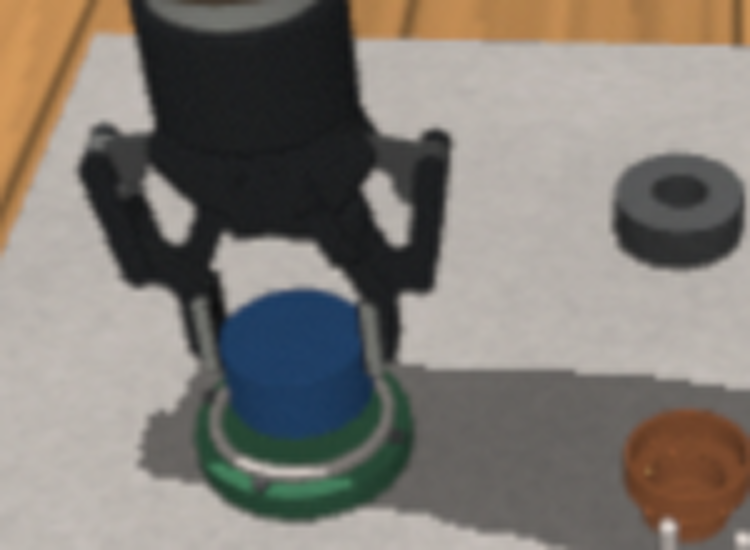

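View pics/t4c.png

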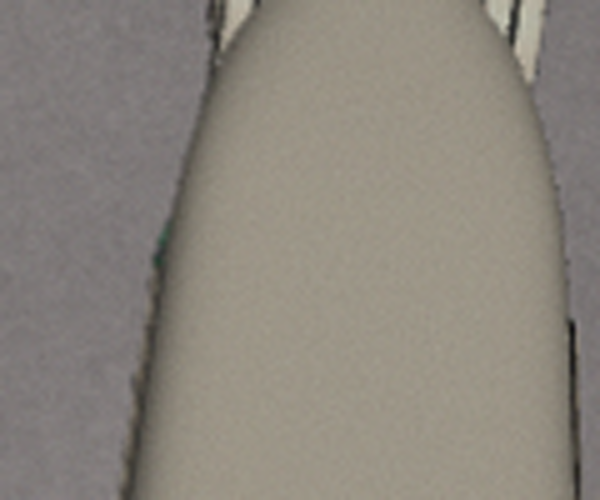

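```bash
cat >> h.py <<'E'
def draw(im,n,objs,b,name,k=6):
    b=np.array(b);big=cv2.resize(im[b[1]:b[3],b[0]:b[2]],None,fx=k,fy=k,interpolation=cv2.INTER_CUBIC)
    for x,y,rr,z in objs:
        p=(proj(n,cyl(x,y,[(rr,z)]))-b[:2]+.5)*k
        cv2.polylines(big,[p.astype(int)],True,(0,0,255),1)
    cv2.imwrite(name,big)
E
python3 - <<'E'
from h import *
im=cv2.imread("pics/side4.png")
draw(im,'side',[(614,-101.5,34.5,21),(612.5,-101.5,30,37),(612.5,-101.5,30,67)],(235,115,305,190),"pics/d4.png",7)
E
```

```text
(no output)
```

View pics/d4.png

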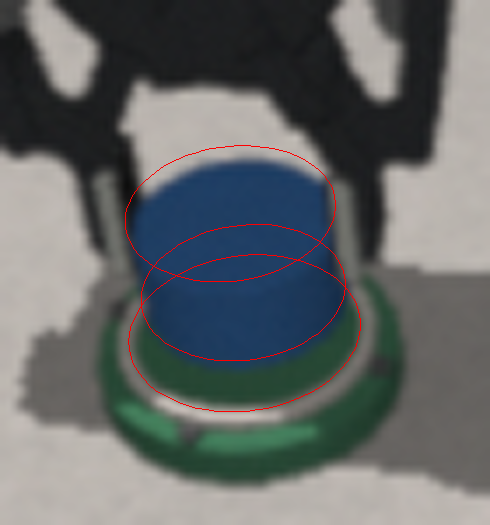

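```bash
python3 -m jog '[[[0,0,0],[0,0,2.3],40],[[0,0,0],[0,5,2.3],40],[[0,0,0],[0,10,2.3],40],[[0,0,0],[0,14,2.3],40],[[0,0,0],[0,17,2.3],40],[[0,0,0],[0,17,2.3],40],[[0,0,0],[0,17,2.3],40]]'
python3 - <<'E'
from h import *
im=optics.get_image("side");cv2.imwrite("pics/side5.png",im);draw(im,'side',[(614,-101.5,30,48.5)],(225,100,315,190),"pics/s5c.png",6)
print(readout.get_state()['ee_pos'])
E
```

```text
t: 4.5
ee_pos: [614.7, -101.4, 45.2]
orientation: [0.5, -0.5, 0.5, -0.5]
contact_force: [0.8, 0.4, -2.7]
opening: 57.7
[ 614.88569385 -101.43748939   45.37452481]
```

View pics/s5c.png

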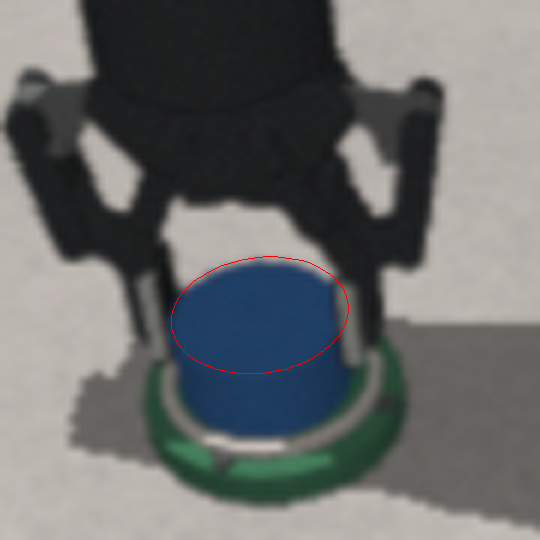

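```bash
python3 -m jog '[[[0,0,0],[0,1.5,0],40],[[0,0,0],[0,2.5,0],40],[[0,0,0],[0,3,0],40],[[0,0,0],[0,3,0],40]]'
```

```text
t: 4.95
ee_pos: [614.7, -101.4, 42.2]
orientation: [-0.5, 0.5, -0.5, 0.5]
contact_force: [0.5, -0.1, -2.0]
opening: 58.3
```

```bash
python3 -m jog '[[[0,0,0],[0,0.7,0],40],[[0,0,0],[0,1.2,0],40],[[0,0,0],[0,1.2,0],40]]';python3 -m jog '[[[0,0,0],[0,0,0],66],[[0,0,0],[0,0,0],80],[[0,0,0],[0,0,0],80],[[0,0,0],[0,0,0],80],[[0,0,0],[0,-40,0],80],[[0,0,0],[0,-80,0],80],[[0,0,0],[0,-120,0],80],[[0,0,0],[0,-120,0],80]]'
python3 - <<'E'
from h import *
im=optics.get_image("side");cv2.imwrite("pics/side6.png",im);draw(im,'side',[(614,-101.5,30,46),(614,-101.5,34.5,21)],(235,120,305,190),"pics/s6c.png",8)
E
```

```text
t: 5.25
ee_pos: [614.8, -101.4, 42.0]
orientation: [-0.5, 0.5, -0.5, 0.5]
contact_force: [-2.7, 0.5, 5.1]
opening: 57.8
t: 6.05
ee_pos: [618.9, -102.2, 168.4]
orientation: [0.497, -0.496, 0.504, -0.503]
contact_force: [0.5, 0.1, 1.1]
opening: 79.9
```

View pics/s6c.png

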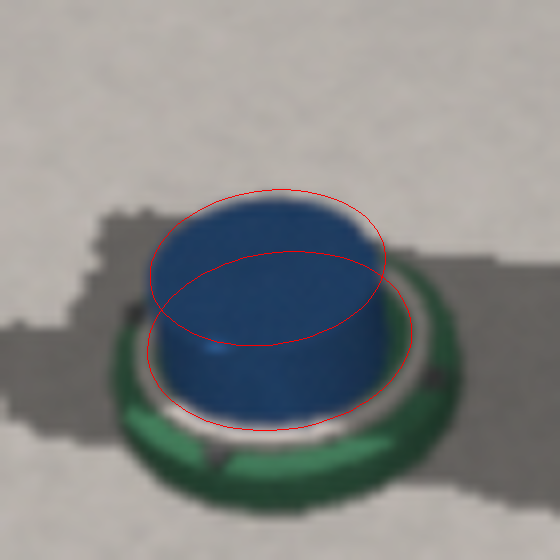

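```bash
python3 -m jog '[[[0,0,0],[-358,0,-175],80],[[0,0,0],[-358,0,-175],80],[[0,0,0],[-358,0,-175],80],[[0,0,0],[-358,0,-175],80],[[0,0,0],[-358,0,-175],80],[[0,0,0],[-358,0,-175],80],[[0,0,0],[-358,0,-175],80],[[0,0,0],[-358,0,-175],80],[[0,0,0],[-358,0,-175],80],[[0,0,0],[-358,0,-175],80],[[0,0,0],[-358,0,-175],80],[[0,0,0],[-358,0,-175],80]]'
python3 - <<'E'
from h import *;import loc
im=optics.get_image("side");cv2.imwrite("pics/side7.png",im);
t=optics.get_image("top");cv2.imwrite("pics/top7.png",t);draw(t,'top',[(614,-101.5,34.5,21),(614,-101,30,46)],(330,100,390,165),"pics/t7c.png",8)
x=loc.meas('top',t,'spacer',(614,-101),(330,100,390,165),[(30,16),(30,46)]);print(x)
x=loc.meas('side',im,'spacer',(614,-101),(230,100,310,195),[(30,16),(30,46)]);print(x)
s=readout.get_state();print(s['ee_pos'],s['q'])
E
```

```text
t: 7.3
ee_pos: [440.2, 255.1, 160.6]
orientation: [-0.5, 0.501, -0.501, 0.499]
contact_force: [-0.1, -0.1, 0.0]
opening: 79.7
(array([615.81557622, -99.82096517]), 509.0, 585.8325760000153, array([359.00654879, 131.77701375]))
(array([ 615.27319651, -101.2089699 ]), 641.5, 761.9963557801675, array([268.21927773, 158.38321642]))
[440.41203499 255.16612669 160.90444566] [ 5.25188430e-01  3.13953930e-01 -1.30549187e-01  1.12669436e+00
 -1.21431865e-04  2.09862846e+00]
```

View pics/t7c.png

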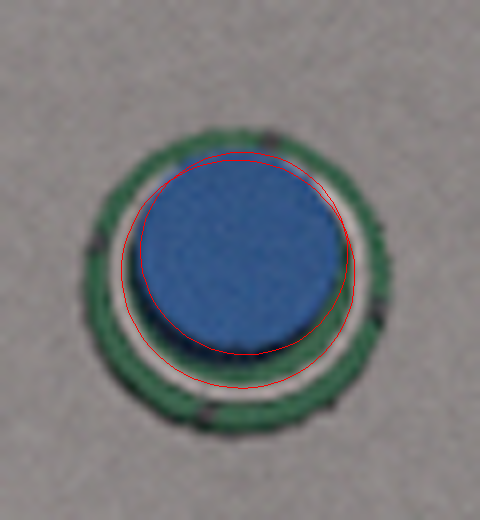

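View pics/side7.png

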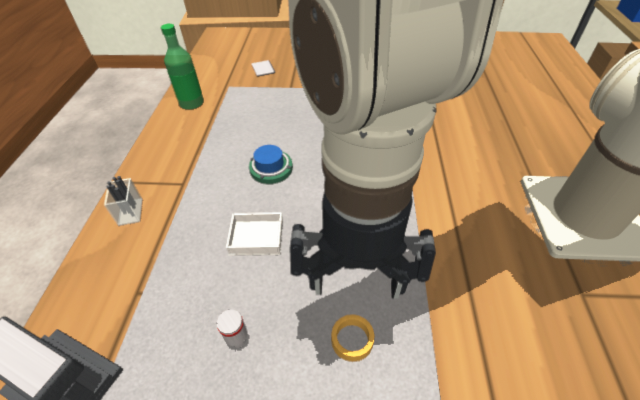

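```bash
python3 -m jog '[[[0,0,0],[-2,50,-0.8],80],[[0,0,0],[-2,100,-0.8],80],[[0,0,0],[-2,130,-0.8],80],[[0,0,0],[-2,143,-0.8],80],[[0,0,0],[-2,143,-0.8],80],[[0,0,0],[-2,143,-0.8],80]]'
python3 - <<'E'
from h import *
im=optics.get_image("side");cv2.imwrite("pics/side8.png",im);crop("s",im,270,220,440,380,4,"pics/s8c.png")
print(readout.get_state()['ee_pos'])
E
```

```text
t: 8.0
ee_pos: [439.6, 258.0, 18.4]
orientation: [0.5, -0.5, 0.5, -0.5]
contact_force: [0.7, 0.3, 0.6]
opening: 79.7
[440.16463524 258.5229891   19.08746726]
```

View pics/s8c.png

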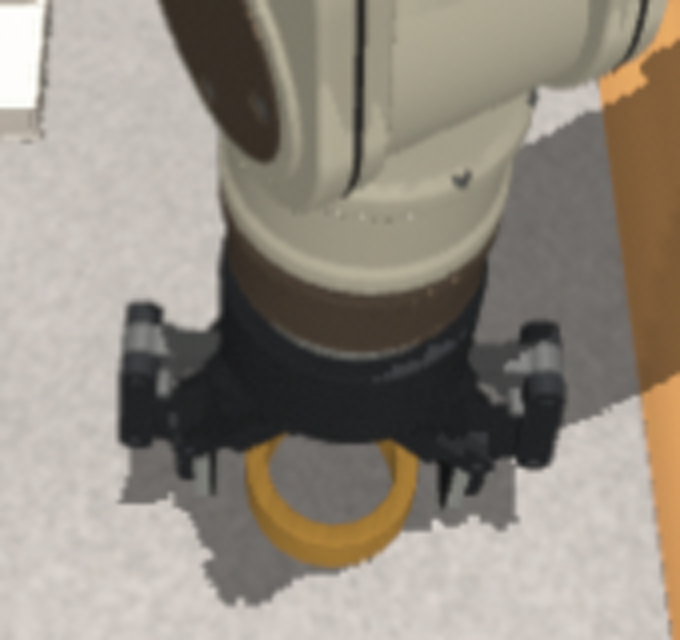

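```bash
python3 -m jog '[[[0,0,0],[0,0,0],40],[[0,0,0],[0,0,0],40],[[0,0,0],[0,0,0],40],[[0,0,0],[0,0,0],40],[[0,0,0],[0,0,0],40],[[0,0,0],[0,0,0],40]]' ; python3 -m jog '[[[0,0,0],[0,-20,0],40],[[0,0,0],[0,-70,0],40],[[0,0,0],[0,-120,0],40],[[0,0,0],[0,-143,0],40],[[0,0,0],[0,-143,0],40],[[0,0,0],[0,-143,0],40]]'
python3 - <<'E'
from h import *
im=optics.get_image("side");cv2.imwrite("pics/side9.png",im);crop("s",im,270,180,440,340,4,"pics/s9c.png")
print(readout.get_state()['ee_pos'])
E
```

```text
t: 8.65
ee_pos: [440.0, 259.0, 20.4]
orientation: [-0.499, 0.5, -0.5, 0.501]
contact_force: [-1.2, -2.4, 8.5]
opening: 60.4
t: 9.25
ee_pos: [438.9, 258.5, 161.4]
orientation: [-0.5, 0.5, -0.5, 0.5]
contact_force: [-0.3, -1.1, -2.4]
opening: 60.3
[438.0544466  257.96899756 160.0613596 ]
```

View pics/s9c.png

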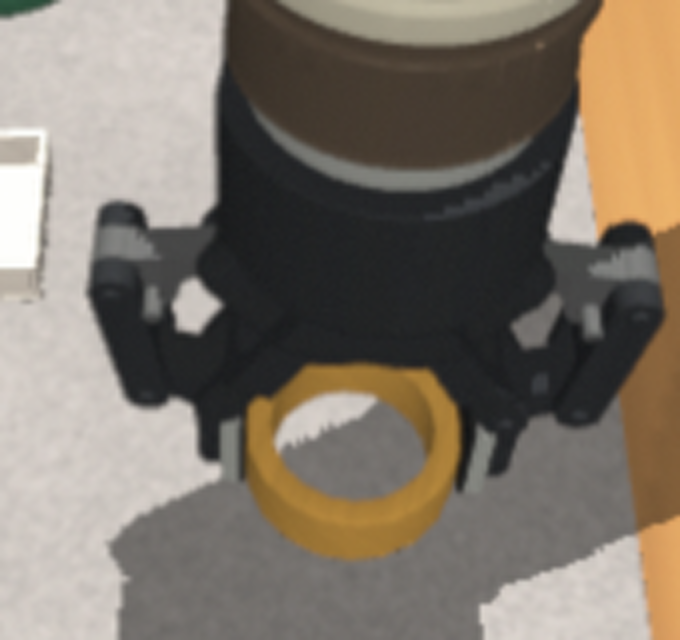

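```bash
python3 -m jog '[[[0,0,0],[358,0,177],40],[[0,0,0],[358,0,177],40],[[0,0,0],[358,0,177],40],[[0,0,0],[358,0,177],40],[[0,0,0],[358,0,177],40],[[0,0,0],[358,0,177],40],[[0,0,0],[358,0,177],40],[[0,0,0],[358,0,177],40],[[0,0,0],[358,0,177],40],[[0,0,0],[358,0,177],40],[[0,0,0],[358,0,177],40],[[0,0,0],[358,0,177],40]]';python3 -m jog '[[[0,0,0],[0,30,0],40],[[0,0,0],[0,60,0],40],[[0,0,0],[0,80,0],40],[[0,0,0],[0,80,0],40],[[0,0,0],[0,80,0],40]]'
python3 - <<'E'
from h import *
im=optics.get_image("side");cv2.imwrite("pics/side10.png",im)
s=readout.get_state()['ee_pos'];print(s);zb=s[2]-20.4
draw(im,'side',[(s[0],s[1]-1.2,31,zb),(s[0],s[1]-1.2,31,zb+24),(s[0],s[1]-1.2,23,zb+24),(615.5,-100.5,30,46)],(225,90,315,190),"pics/s10c.png",6)
E
```

```text
t: 10.5
ee_pos: [615.0, -98.0, 160.2]
orientation: [0.501, -0.5, 0.499, -0.5]
contact_force: [-0.2, 0.5, -2.2]
opening: 60.5
t: 11.0
ee_pos: [615.8, -98.4, 81.5]
orientation: [0.5, -0.5, 0.499, -0.5]
contact_force: [0.6, -0.7, -1.4]
opening: 60.3
[616.75645316 -98.75253129  82.53742471]
```

View pics/s10c.png

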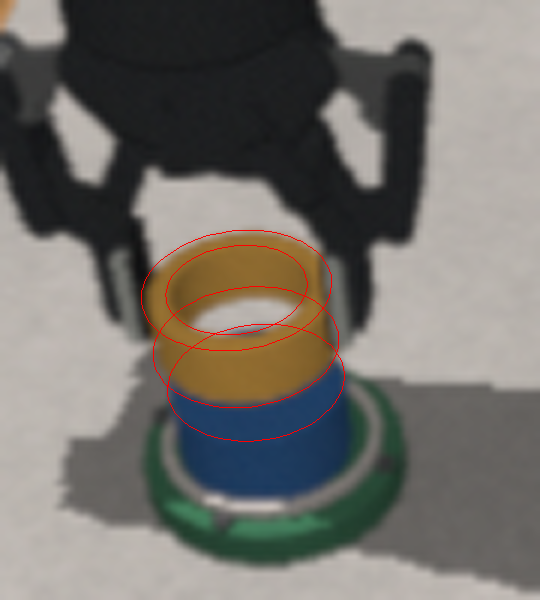

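```bash
python3 -m jog '[[[0,0,0],[0,5,-0.5],40],[[0,0,0],[0,10,-0.5],40],[[0,0,0],[0,13,-0.5],40],[[0,0,0],[0,14,-0.5],40],[[0,0,0],[0,14,-0.5],40]]';python3 -m jog '[[[0,0,0],[0,0.7,0],40],[[0,0,0],[0,1.4,0],40],[[0,0,0],[0,1.4,0],40]]'
```

```text
t: 11.55
ee_pos: [615.3, -99.6, 66.9]
orientation: [-0.5, 0.5, -0.5, 0.5]
contact_force: [-0.8, -0.2, -3.1]
opening: 60.3
t: 11.85
ee_pos: [615.7, -99.6, 66.5]
orientation: [0.5, -0.5, 0.5, -0.5]
contact_force: [-1.4, 0.3, 3.0]
opening: 60.6
```

```bash
python3 -m jog '[[[0,0,0],[0,0,0],66],[[0,0,0],[0,0,0],72],[[0,0,0],[0,0,0],80],[[0,0,0],[0,0,0],80],[[0,0,0],[0,-40,0],80],[[0,0,0],[0,-90,0],80],[[0,0,0],[0,-110,0],80],[[0,0,0],[0,-110,0],80]]'
python3 - <<'E'
from h import *
im=optics.get_image("side");cv2.imwrite("pics/side11.png",im)
draw(im,'side',[(615.5,-100.5,31,46),(615.5,-100.5,31,70),(615.5,-100.5,23,70)],(235,110,305,190),"pics/s11c.png",7)
print(readout.get_state()['ee_pos'])
E
```

```text
t: 12.65
ee_pos: [618.3, -99.9, 180.7]
orientation: [0.498, -0.497, 0.503, -0.502]
contact_force: [0.4, 0.3, 0.4]
opening: 79.8
[616.82019977 -99.67072485 177.93245891]
```

View pics/s11c.png

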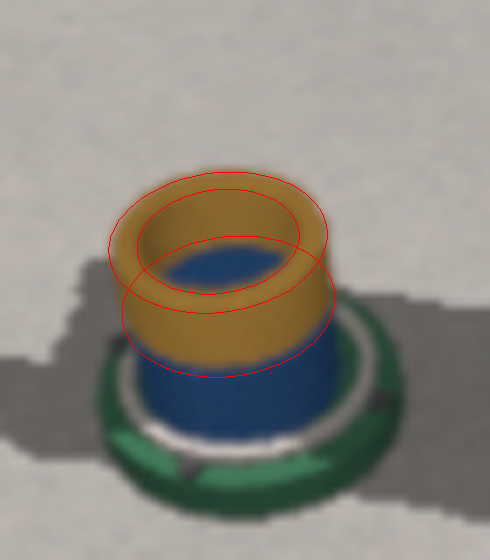

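```bash
python3 -m jog '[[[0,0,0],[-28,0,-164],75],[[0,0,0],[-28,0,-164],75],[[0,0,0],[-28,0,-164],75],[[0,0,0],[-28,0,-164],75],[[0,0,0],[-28,0,-164],75],[[0,0,0],[-28,0,-164],75],[[0,0,0],[-28,0,-164],75]]'
python3 - <<'E'
from h import *;import loc
im=optics.get_image("side");cv2.imwrite("pics/side12.png",im)
t=optics.get_image("top");cv2.imwrite("pics/top12.png",t)
print(readout.get_state()['ee_pos'])
S=[(31,46),(31,70)]
for n,i,b in(('top',t,(330,90,390,165)),('side',im,(230,100,310,190))):print(loc.meas(n,i,'die',(615,-101),b,S))
crop('t',t,310,90,430,250,4,"pics/t12c.png")
crop('t',im,230,100,420,240,4,"pics/s12c.png")
E
```

```text
t: 13.4
ee_pos: [452.7, -71.7, 175.4]
orientation: [0.5, -0.5, 0.5, -0.5]
contact_force: [0.0, 0.6, -0.1]
opening: 74.7
[452.60012719 -71.66428435 175.34200711]
(array([ 642.60417664, -114.08810325]), 23.5, 634.1012697221013, array([365.82269504, 117.5106383 ]))
(array([ 616.30133573, -104.34044416]), 654.0, 765.1669737688499, array([266.31320082, 147.41615698]))
```

View pics/t12c.png

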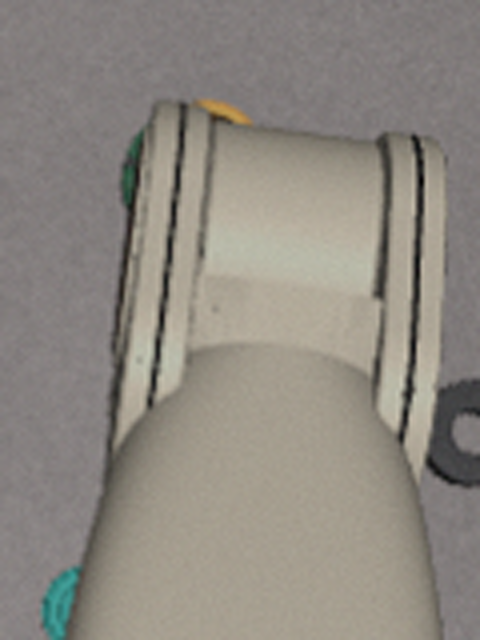

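View pics/s12c.png

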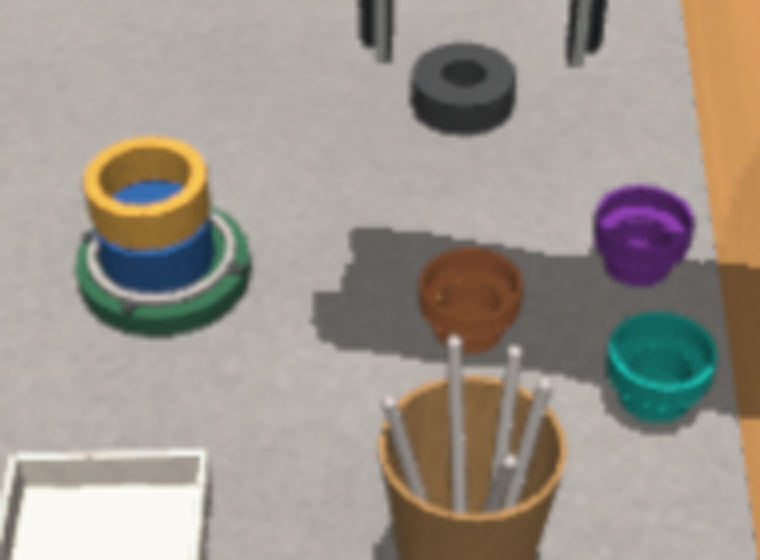

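```bash
python3 -m jog '[[[0,0,0],[0,50,-0.6],75],[[0,0,0],[0,100,-0.6],75],[[0,0,0],[0,130,-0.6],75],[[0,0,0],[0,140.4,-0.6],75],[[0,0,0],[0,140.4,-0.6],75],[[0,0,0],[0,140.4,-0.6],75]]'
python3 - <<'E'
from h import *
im=optics.get_image("side");cv2.imwrite("pics/side13.png",im);crop("s",im,270,80,430,220,4.5,"pics/s13c.png")
print(readout.get_state()['ee_pos'])
E
```

```text
t: 14.1
ee_pos: [452.5, -71.7, 36.3]
orientation: [0.5, -0.499, 0.501, -0.5]
contact_force: [-0.7, -0.2, 1.0]
opening: 75.0
[452.8529045  -71.7993058   36.85433979]
```

View pics/s13c.png

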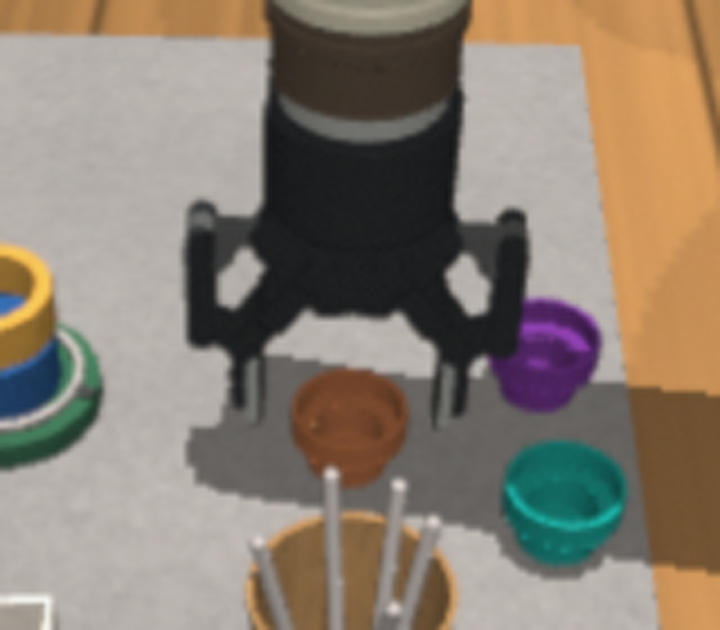

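```bash
python3 -m jog '[[[0,0,0],[0,1.5,0],40],[[0,0,0],[0,1.5,0],40],[[0,0,0],[0,1.5,0],40],[[0,0,0],[0,1.5,0],40],[[0,0,0],[0,1.5,0],40],[[0,0,0],[0,1.5,0],40],[[0,0,0],[0,1.5,0],40]]' ; python3 -m jog '[[[0,0,0],[0,-20,0],40],[[0,0,0],[0,-70,0],40],[[0,0,0],[0,-120,0],40],[[0,0,0],[0,-120,0],40],[[0,0,0],[0,-120,0],40]]'
python3 - <<'E'
from h import *
im=optics.get_image("side");cv2.imwrite("pics/side14.png",im);crop("s",im,270,50,430,190,4.5,"pics/s14c.png")
print(readout.get_state()['ee_pos'])
E
```

```text
t: 14.85
ee_pos: [452.2, -71.7, 35.8]
orientation: [0.499, -0.499, 0.501, -0.501]
contact_force: [-1.2, -0.4, 7.5]
opening: 49.4
t: 15.35
ee_pos: [452.1, -71.7, 155.7]
orientation: [0.499, -0.499, 0.501, -0.501]
contact_force: [-0.2, -0.3, -2.0]
opening: 49.4
[450.68907334 -71.45940652 154.07006872]
```

View pics/s14c.png

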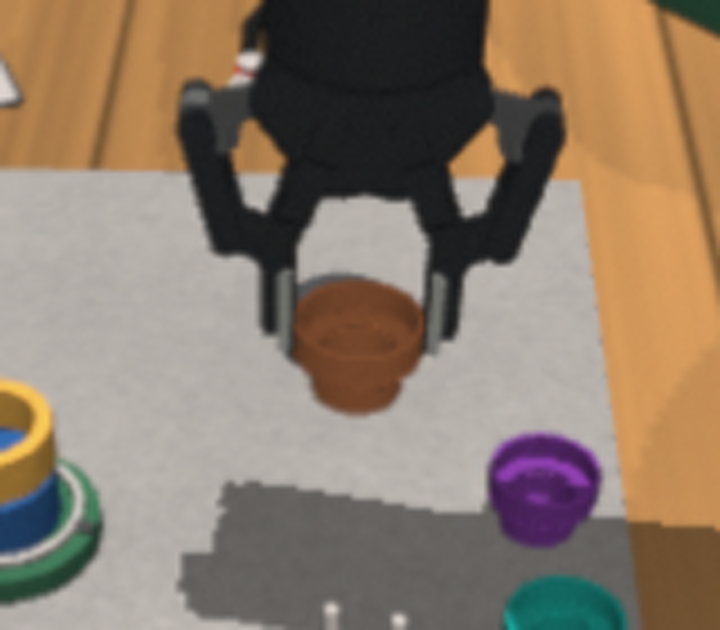

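```bash
python3 -m jog '[[[0,0,0],[220,-20,-30],40],[[0,0,0],[220,-20,-30],40],[[0,0,0],[220,-20,-30],40],[[0,0,0],[220,-20,-30],40],[[0,0,0],[220,-20,-30],40],[[0,0,0],[220,-20,-30],40],[[0,0,0],[220,-20,-30],40]]'
python3 - <<'E'
from h import *;import loc
print('tip z',[proj('side',[(452.1-26,-60.5,z)]).round(1).tolist() for z in(136,139,142,145)])
t=optics.get_image("top");cv2.imwrite("pics/top15.png",t)
S=[(31,46),(31,70)]
print(loc.meas('top',t,'die',(615,-101),(330,90,390,165),S))
draw(t,'top',[(615.5,-102,31,70),(615.5,-102,23,70)],(330,95,390,165),"pics/t15c.png",8)
print(readout.get_state()['ee_pos'])
E
```

```text
t: 16.1
ee_pos: [419.5, -290.9, 171.7]
orientation: [-0.5, 0.502, -0.499, 0.5]
contact_force: [-0.2, -0.7, -1.3]
opening: 49.7
tip z [[[363.7, 132.3]], [[363.8, 131.0]], [[364.0, 129.6]], [[364.1, 128.2]]]
(array([ 617.23986319, -103.21362038]), 532.5, 634.6879513111198, array([361.47981221, 128.3286385 ]))
[ 419.8027521  -290.22119482  172.03004511]
```

View pics/t15c.png

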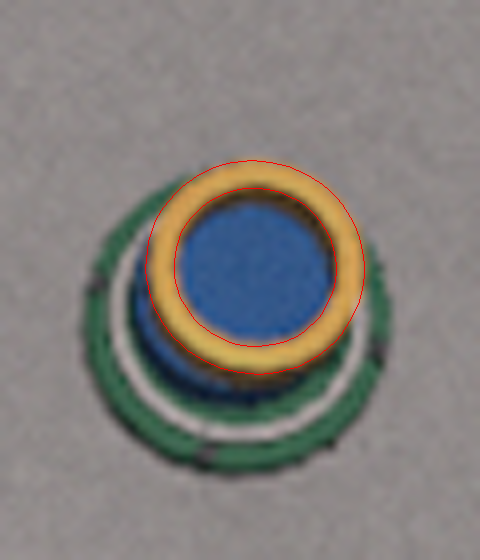

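```bash
python3 -m jog '[[[0,0,0],[-188,0,196],40],[[0,0,0],[-188,0,196],40],[[0,0,0],[-188,0,196],40],[[0,0,0],[-188,0,196],40],[[0,0,0],[-188,0,196],40],[[0,0,0],[-188,0,196],40],[[0,0,0],[-188,0,196],40],[[0,0,0],[-188,45,196],40],[[0,0,0],[-188,45,196],40],[[0,0,0],[-188,45,196],40]]'
python3 - <<'E'
from h import *
im=optics.get_image("side");cv2.imwrite("pics/side16.png",im)
s=readout.get_state()['ee_pos'];print(s);zb=s[2]-35.8
draw(im,'side',[(s[0],s[1]+.2,18.5,zb),(s[0],s[1]+.2,26,zb+34),(615.6,-102.2,23,70)],(225,70,315,180),"pics/s16c.png",5.4)
E
```

```text
t: 17.15
ee_pos: [614.7, -102.9, 127.7]
orientation: [-0.501, 0.501, -0.498, 0.499]
contact_force: [0.4, -0.4, -0.7]
opening: 49.1
[ 616.28930876 -103.44225002  129.41396925]
```

View pics/s16c.png

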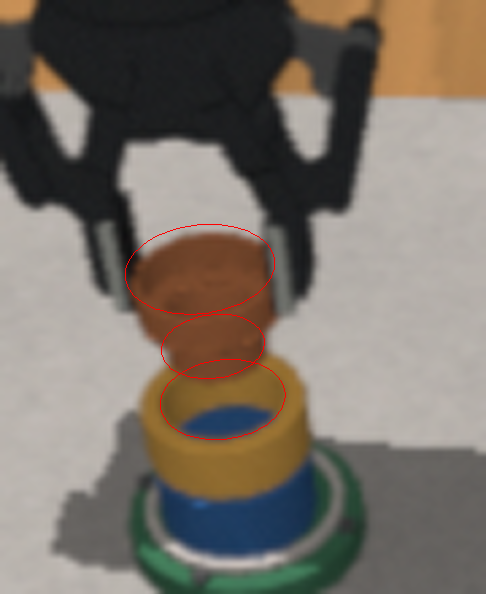

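```bash
python3 -m jog '[[[0,0,0],[-0.5,8,0],40],[[0,0,0],[-0.5,14,0],40],[[0,0,0],[-0.5,17,0],40],[[0,0,0],[-0.5,17,0],40],[[0,0,0],[-0.5,17,0],40],[[0,0,0],[-0.5,17,0],40]]'
python3 - <<'E'
from h import *
im=optics.get_image("side");cv2.imwrite("pics/side17.png",im)
s=readout.get_state()['ee_pos'];print(s);zb=s[2]-35.8
draw(im,'side',[(s[0],s[1]+.2,18.5,zb),(s[0],s[1]+.2,26,zb+34),(615.6,-102.2,23,70)],(225,90,315,180),"pics/s17c.png",6.5)
E
```

```text
t: 17.8
ee_pos: [617.1, -103.1, 112.1]
orientation: [0.5, -0.5, 0.5, -0.5]
contact_force: [0.7, 0.1, -1.3]
opening: 49.7
[ 617.09396324 -103.03703678  112.09029443]
```

View pics/s17c.png

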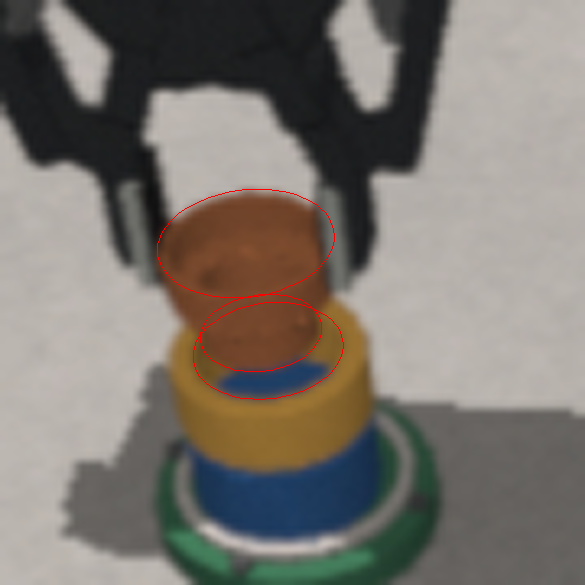

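```bash
python3 -m jog '[[[0,0,0],[-0.7,0,-1.4],40],[[0,0,0],[-0.7,3,-1.4],40],[[0,0,0],[-0.7,6,-1.4],40],[[0,0,0],[-0.7,9,-1.4],40],[[0,0,0],[-0.7,11,-1.4],40],[[0,0,0],[-0.7,11,-1.4],40]]'
python3 - <<'E'
from h import *
im=optics.get_image("side");cv2.imwrite("pics/side18.png",im)
s=readout.get_state()['ee_pos'];print(s);zb=s[2]-35.8
draw(im,'side',[(s[0],s[1]+.2,26,zb+34),(615.6,-102.2,23,70)],(225,90,315,180),"pics/s18c.png",6.5)
E
```

```text
t: 18.45
ee_pos: [615.1, -102.2, 100.2]
orientation: [-0.5, 0.5, -0.5, 0.5]
contact_force: [-0.0, 0.4, 0.2]
opening: 49.5
[ 615.27307651 -102.23764081  100.43571648]
```

View pics/s18c.png

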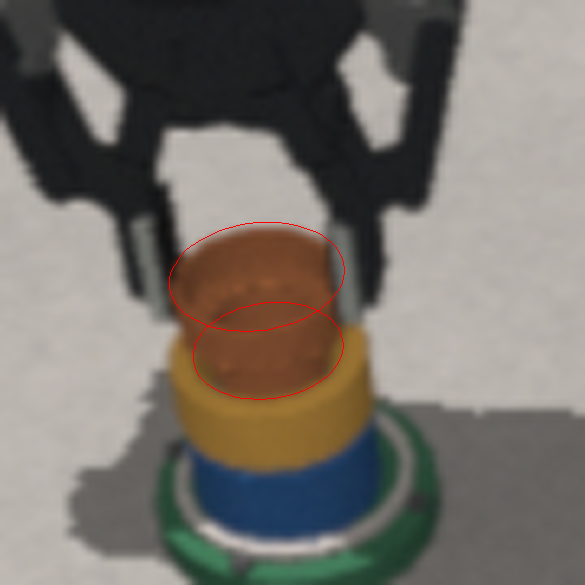

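```bash
python3 -m jog '[[[0,0,0],[0.3,3,0],40],[[0,0,0],[0.3,6,0],40],[[0,0,0],[0.3,9,0],40],[[0,0,0],[0.3,10.5,0],40],[[0,0,0],[0.3,10.5,0],40]]';python3 -m jog '[[[0,0,0],[0,0.8,0],40],[[0,0,0],[0,1.5,0],40],[[0,0,0],[0,1.5,0],40]]'
```

```text
t: 19.0
ee_pos: [615.2, -102.5, 89.8]
orientation: [-0.5, 0.5, -0.5, 0.5]
contact_force: [-0.5, 0.9, -0.9]
opening: 49.2
t: 19.3
ee_pos: [615.5, -102.6, 88.8]
orientation: [0.5, -0.5, 0.5, -0.5]
contact_force: [-0.1, -0.4, -1.2]
opening: 49.5
```

```bash
python3 -m jog '[[[0,0,0],[0,0.8,0],40],[[0,0,0],[0,1.3,0],40],[[0,0,0],[0,1.3,0],40]]'
python3 - <<'E'
from h import *
im=optics.get_image("side");cv2.imwrite("pics/side19.png",im)
print(readout.get_state()['ee_pos'])
draw(im,'side',[],(225,90,315,180),"pics/s19c.png",6.5)
E
```

```text
t: 19.6
ee_pos: [615.6, -102.6, 87.9]
orientation: [0.5, -0.5, 0.5, -0.5]
contact_force: [-1.3, -0.0, 1.5]
opening: 49.7
[ 615.60727783 -102.63550838   87.94263636]
```

View pics/s19c.png

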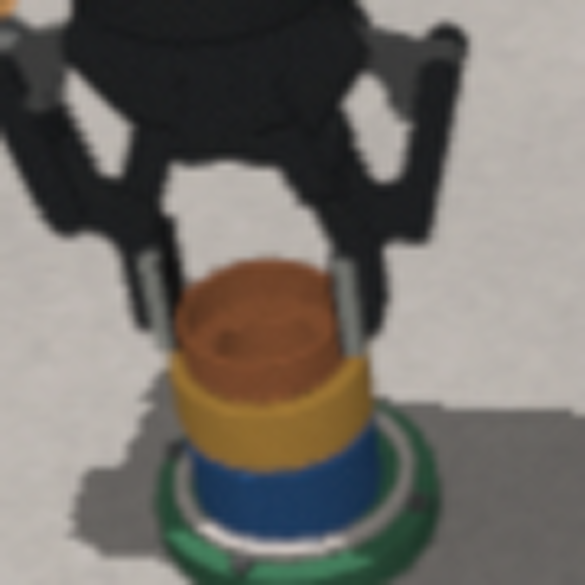

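```bash
python3 -m jog '[[[0,0,0],[0,0,0],58],[[0,0,0],[0,0,0],68],[[0,0,0],[0,0,0],78],[[0,0,0],[0,0,0],78],[[0,0,0],[0,-40,0],78],[[0,0,0],[0,-90,0],78],[[0,0,0],[0,-115,0],78],[[0,0,0],[0,-115,0],78],[[0,0,0],[0,-115,0],78]]'
python3 - <<'E'
from h import *
im=optics.get_image("side");cv2.imwrite("pics/side20.png",im)
print(readout.get_state()['ee_pos'])
draw(im,'side',[(615.6,-102,26,86)],(225,90,315,190),"pics/s20c.png",6)
E
```

```text
t: 20.55
ee_pos: [615.8, -102.6, 203.1]
orientation: [0.5, -0.5, 0.5, -0.5]
contact_force: [0.4, 0.1, 0.1]
opening: 78.1
[ 614.99204608 -102.51390341  201.69914269]
```

View pics/s20c.png

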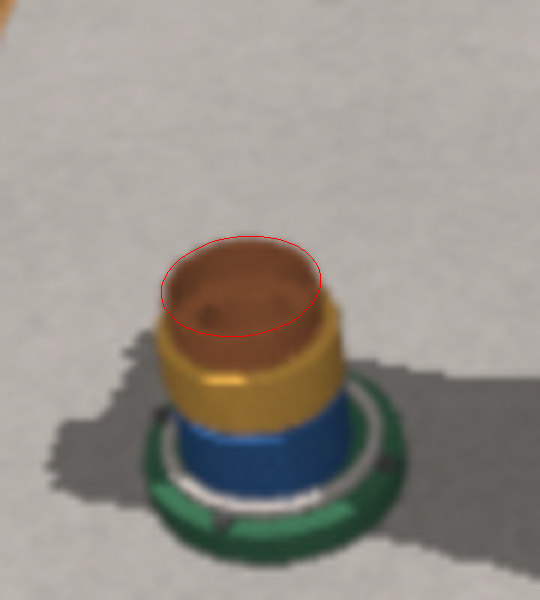

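```bash
python3 -m jog '[[[0,0,0],[-367.5,0,-8.7],70],[[0,0,0],[-367.5,0,-8.7],70],[[0,0,0],[-367.5,0,-8.7],70],[[0,0,0],[-367.5,0,-8.7],70],[[0,0,0],[-367.5,0,-8.7],70],[[0,0,0],[-367.5,0,-8.7],70],[[0,0,0],[-367.5,0,-8.7],70],[[0,0,0],[-367.5,0,-8.7],70],[[0,0,0],[-367.5,0,-8.7],70],[[0,0,0],[-367.5,0,-8.7],70],[[0,0,0],[-367.5,0,-8.7],70],[[0,0,0],[-367.5,0,-8.7],70]]'
python3 - <<'E'
from h import *;import loc
t=optics.get_image("top");cv2.imwrite("pics/top21.png",t)
im=optics.get_image("side");cv2.imwrite("pics/side21.png",im)
print(readout.get_state()['ee_pos'])
print(loc.meas('top',t,'shell',(615,-101),(330,90,390,165),[(26,86)]))
print(loc.meas('side',im,'shell',(615,-101),(235,110,305,160),[(26,86),(26,70)]))
draw(t,'top',[(615.6,-102,26,86),(615.6,-102,15.5,73)],(330,95,390,165),"pics/t21c.png",8)
crop('s',im,160,200,320,370,3.5,"pics/s21c.png")
E
```

```text
t: 21.8
ee_pos: [607.1, 263.0, 202.4]
orientation: [0.5, -0.501, 0.501, -0.499]
contact_force: [-0.3, 0.7, -0.1]
opening: 69.7
[607.16055532 263.34650577 202.69072915]
(array([ 615.20246151, -101.19526842]), 391.5, 412.7620222517289, array([361.7037037 , 126.26777352]))
(array([ 615.83869076, -101.65957077]), 426.0, 515.7577231870964, array([265.06025039, 140.50312989]))
```

View pics/t21c.png

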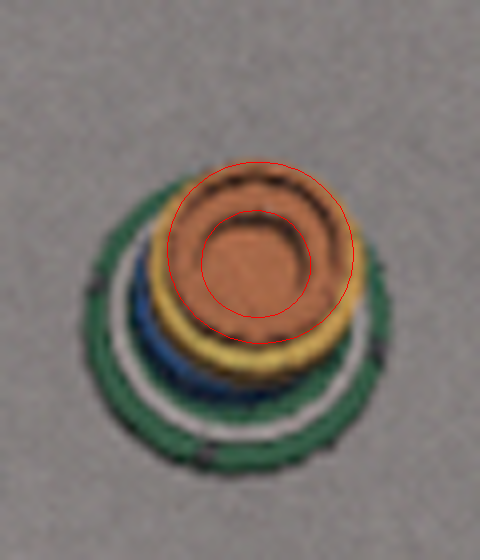

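View pics/s21c.png

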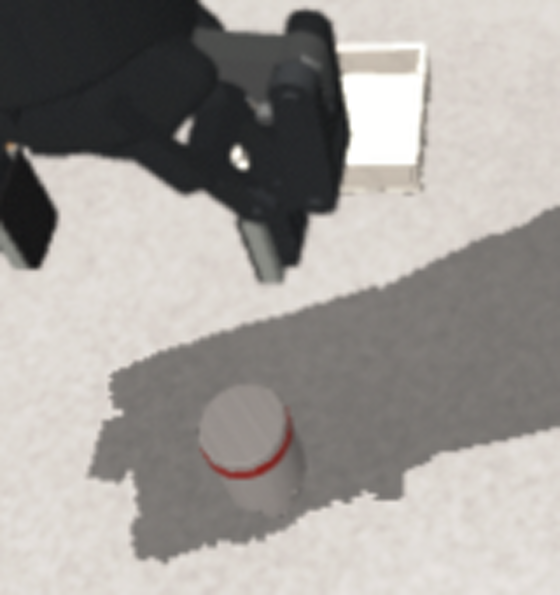

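```bash
python3 -m jog '[[[0,0,0],[-1.8,50,-0.3],70],[[0,0,0],[-1.8,100,-0.3],70],[[0,0,0],[-1.8,130,-0.3],70],[[0,0,0],[-1.8,147,-0.3],70],[[0,0,0],[-1.8,147,-0.3],70],[[0,0,0],[-1.8,147,-0.3],70],[[0,0,0],[-1.8,147,-0.3],70]]'
python3 - <<'E'
from h import *
im=optics.get_image("side");cv2.imwrite("pics/side22.png",im);crop("s",im,160,240,320,390,4,"pics/s22c.png")
im=optics.get_image("top");cv2.imwrite("pics/top22.png",im);crop("s",im,160,90,260,190,4,"pics/t22c.png")
print(readout.get_state()['ee_pos'])
E
```

```text
t: 22.6
ee_pos: [608.0, 267.0, 57.7]
orientation: [-0.499, 0.5, -0.501, 0.501]
contact_force: [-0.5, -0.2, 0.0]
opening: 70.1
[607.86213948 267.132646    57.69454809]
```

View pics/s22c.png

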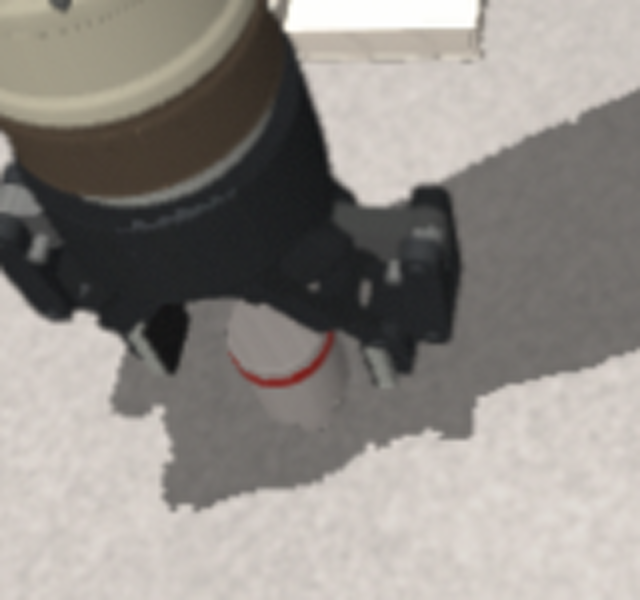

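View pics/t22c.png

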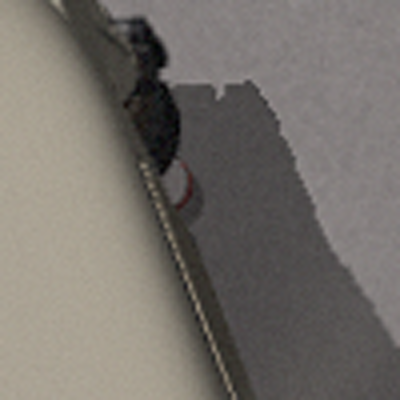

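```bash
python3 -m jog '[[[0,0,0],[2,2,-1],60],[[0,0,0],[2,2,-1],50],[[0,0,0],[2,2,-1],44],[[0,0,0],[2,2,-1],44],[[0,0,0],[2,2,-1],44],[[0,0,0],[2,2,-1],44]]'
python3 - <<'E'
from h import *
im=optics.get_image("side");cv2.imwrite("pics/side23.png",im);crop("s",im,180,270,270,370,6,"pics/s23c.png")
print(readout.get_state()['ee_pos'])
E
```

```text
t: 23.3
ee_pos: [605.5, 264.8, 53.5]
orientation: [0.5, -0.5, 0.5, -0.5]
contact_force: [-0.2, -0.1, 0.3]
opening: 44.1
[605.462054   264.75052522  53.4437799 ]
```

View pics/s23c.png

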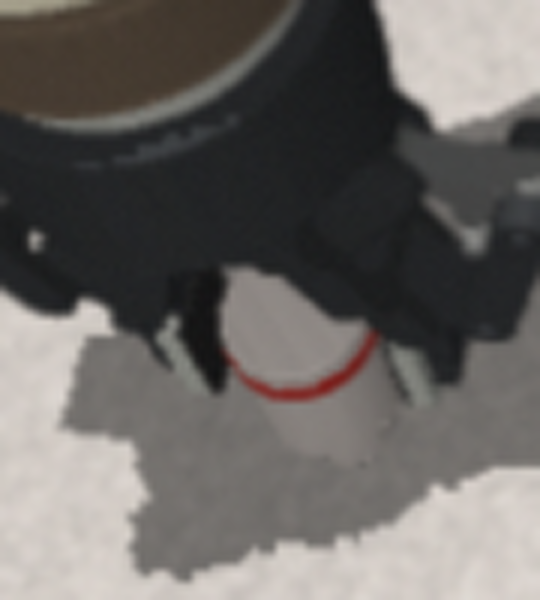

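```bash
python3 -m jog '[[[0,0,0],[0,-1,1],44],[[0,0,0],[0,-1,1],38],[[0,0,0],[0,-1,1],30],[[0,0,0],[0,-1,1],20],[[0,0,0],[0,-1,1],20],[[0,0,0],[0,-1,1],20]]'; python3 -m jog '[[[0,0,0],[0,-10,0],20],[[0,0,0],[0,-40,0],20],[[0,0,0],[0,-60,0],20],[[0,0,0],[0,-60,0],20],[[0,0,0],[0,-60,0],20]]'
python3 - <<'E'
from h import *
im=optics.get_image("side");cv2.imwrite("pics/side24.png",im);crop("s",im,160,220,280,340,5,"pics/s24c.png")
print(readout.get_state()['ee_pos'])
E
```

```text
t: 23.95
ee_pos: [606.6, 264.8, 54.9]
orientation: [-0.5, 0.5, -0.5, 0.5]
contact_force: [-1.4, 0.4, 3.2]
opening: 33.1
t: 24.45
ee_pos: [606.1, 264.5, 113.7]
orientation: [0.5, -0.5, 0.5, -0.5]
contact_force: [-0.2, -0.1, -5.8]
opening: 32.6
[605.3859435  264.17101277 112.63703055]
```

View pics/s24c.png

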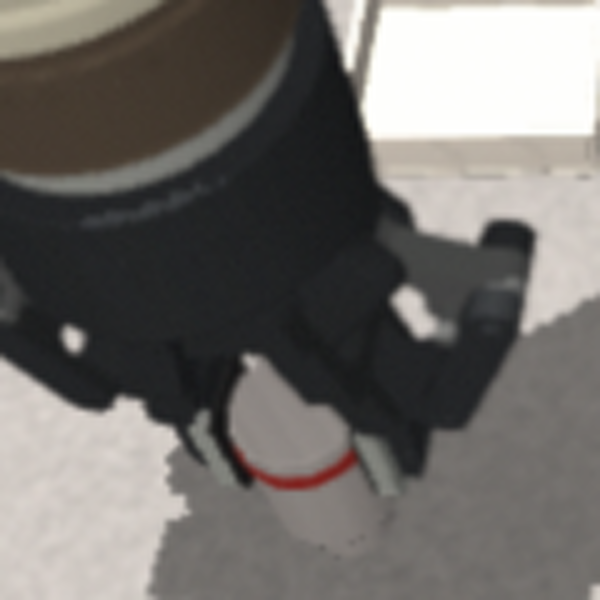

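```bash
python3 -m jog '[[[0,0,0],[0,-40,0],20],[[0,0,0],[0,-70,0],20],[[0,0,0],[366,-70,9.6],20],[[0,0,0],[366,-70,9.6],20],[[0,0,0],[366,-70,9.6],20],[[0,0,0],[366,-70,9.6],20],[[0,0,0],[366,-70,9.6],20],[[0,0,0],[366,-70,9.6],20],[[0,0,0],[366,-70,9.6],20],[[0,0,0],[366,-70,9.6],20],[[0,0,0],[366,-70,9.6],20],[[0,0,0],[366,-70,9.6],20]]'; python3 -m jog '[[[0,0,0],[0,0,0],20],[[0,0,0],[0,0,0],20],[[0,0,0],[0,0,0],20]]'
python3 - <<'E'
from h import *
im=optics.get_image("side");cv2.imwrite("pics/side25.png",im)
s=readout.get_state()['ee_pos'];print(s);zb=s[2]-54.9
draw(im,'side',[(s[0],s[1]+.2,11,zb),(s[0],s[1]+.2,17,zb+70),(615.4,-101.4,26,86)],(225,40,315,180),"pics/s25c.png",4.2)
E
```

```text
t: 25.7
ee_pos: [615.1, -101.1, 182.7]
orientation: [-0.5, 0.501, -0.499, 0.499]
contact_force: [-0.5, 0.9, -5.5]
opening: 32.3
t: 26.0
ee_pos: [616.2, -99.8, 184.4]
orientation: [0.501, -0.5, 0.499, -0.501]
contact_force: [0.4, -0.2, -5.4]
opening: 32.2
[ 616.19278581 -100.06505804  184.53732673]
```

View pics/s25c.png

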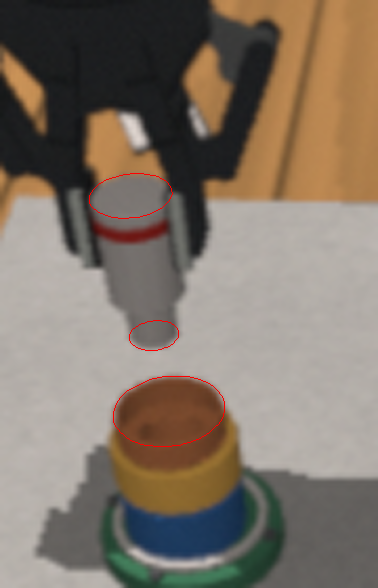

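```bash
python3 -m jog '[[[0,0,0],[1.5,15,-0.8],20],[[0,0,0],[1.5,30,-0.8],20],[[0,0,0],[1.5,40,-0.8],20],[[0,0,0],[1.5,43,-0.8],20],[[0,0,0],[1.5,43,-0.8],20],[[0,0,0],[1.5,43,-0.8],20]]'
python3 - <<'E'
from h import *
im=optics.get_image("side");cv2.imwrite("pics/side26.png",im)
s=readout.get_state()['ee_pos'];print(s);zb=s[2]-54.9
draw(im,'side',[(s[0],s[1]+.2,11,zb),(s[0],s[1]+.2,17,zb+70),(615.4,-101.4,23,86),(615.4,-101.4,15.5,73)],(225,70,315,180),"pics/s26c.png",5.4)
E
```

```text
t: 26.65
ee_pos: [615.8, -102.8, 142.3]
orientation: [0.5, -0.5, 0.5, -0.5]
contact_force: [0.8, 0.2, -4.9]
opening: 32.6
[ 615.95432267 -102.81657686  142.43939189]
```

View pics/s26c.png

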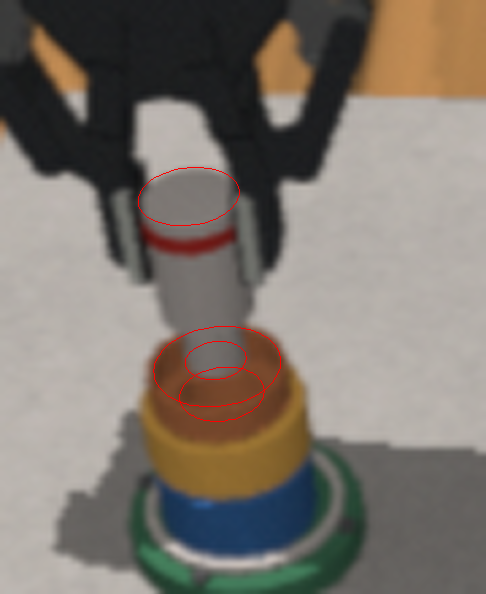

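```bash
python3 -m jog '[[[0,0,0],[-1.1,4,-0.4],20],[[0,0,0],[-1.1,9,-0.4],20],[[0,0,0],[-1.1,14,-0.4],20],[[0,0,0],[-1.1,19,-0.4],20],[[0,0,0],[-1.1,19,-0.4],20],[[0,0,0],[-1.1,19,-0.4],20]]'
python3 - <<'E'
from h import *
im=optics.get_image("side");cv2.imwrite("pics/side27.png",im)
s=readout.get_state()['ee_pos'];print(s);zb=s[2]-54.9
draw(im,'side',[(s[0],s[1]+.2,17,zb+70),(615.4,-101.4,23,86)],(225,70,315,180),"pics/s27c.png",5.4)
E
```

```text
t: 27.3
ee_pos: [614.7, -101.7, 122.1]
orientation: [-0.5, 0.5, -0.5, 0.5]
contact_force: [0.6, 0.6, -5.0]
opening: 32.1
[ 614.91659944 -101.70581939  122.45519105]
```

View pics/s27c.png

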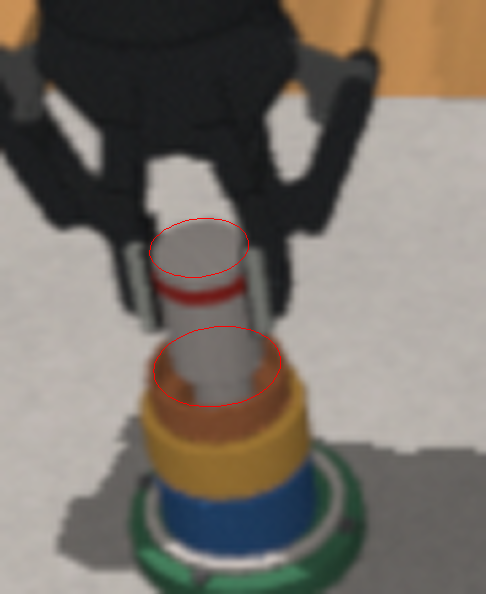

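```bash
python3 -m jog '[[[0,0,0],[0,3,0.4],20],[[0,0,0],[0,6,0.4],20],[[0,0,0],[0,9,0.4],20],[[0,0,0],[0,10.5,0.4],20],[[0,0,0],[0,10.5,0.4],20]]';python3 -m jog '[[[0,0,0],[0,0.7,0],20],[[0,0,0],[0,1.2,0],20],[[0,0,0],[0,1.2,0],20]]'
```

```text
t: 27.85
ee_pos: [615.0, -101.6, 111.5]
orientation: [-0.5, 0.5, -0.5, 0.5]
contact_force: [0.1, 0.7, -5.4]
opening: 32.4
t: 28.15
ee_pos: [615.3, -101.7, 110.8]
orientation: [0.5, -0.5, 0.5, -0.5]
contact_force: [0.5, 0.3, -5.4]
opening: 32.6
```

```bash
python3 -m jog '[[[0,0,0],[0,0.6,0],20],[[0,0,0],[0,0.9,0],20],[[0,0,0],[0,0.9,0],20]]'; python3 -m jog '[[[0,0,0],[0,0.6,0],20],[[0,0,0],[0,0.6,0],20]]'
python3 - <<'E'
from h import *
im=optics.get_image("side");cv2.imwrite("pics/side28.png",im)
draw(im,'side',[(615.4,-101.4,17,125)],(225,70,315,180),"pics/s28c.png",5.4)
E
```

```text
t: 28.45
ee_pos: [615.3, -101.7, 110.0]
orientation: [0.5, -0.5, 0.5, -0.5]
contact_force: [-0.4, -0.4, -5.2]
opening: 32.7
t: 28.65
ee_pos: [615.3, -101.7, 109.9]
orientation: [0.5, -0.5, 0.5, -0.5]
contact_force: [-1.3, 0.1, -0.7]
opening: 32.3
```

View pics/s28c.png

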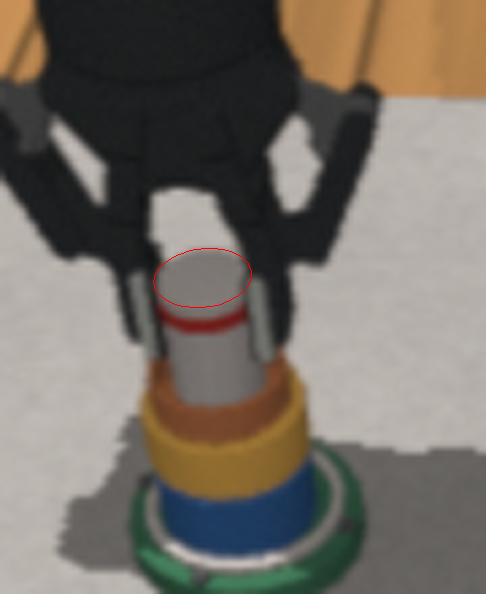

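Contact is made at z = 55, as predicted, so I release and lift.

```bash
python3 -m jog '[[[0,0,0],[0,0,0],36],[[0,0,0],[0,0,0],42],[[0,0,0],[0,0,0],50],[[0,0,0],[0,0,0],60],[[0,0,0],[0,0,0],70],[[0,0,0],[0,0,0],70],[[0,0,0],[0,-40,0],70],[[0,0,0],[0,-80,0],70],[[0,0,0],[0,-100,0],70],[[0,0,0],[0,-100,0],70]]'; python3 -m jog '[[[0,0,0],[-200,0,-100],70],[[0,0,0],[-200,0,-100],70],[[0,0,0],[-200,0,-100],70],[[0,0,0],[-200,0,-100],70],[[0,0,0],[-200,0,-100],70],[[0,0,0],[-200,0,-100],70],[[0,0,0],[-200,0,-100],70],[[0,0,0],[-200,0,-100],70]]'
python3 - <<'E'
from h import *
im=optics.get_image("side");cv2.imwrite("pics/side29.png",im)
draw(im,'side',[(615.4,-101.4,17,125),(615.4,-101.4,26,86)],(225,90,315,190),"pics/s29c.png",6)
im=optics.get_image("top");cv2.imwrite("pics/top29.png",im)
draw(im,'top',[(615.4,-101.4,17,125),(615.4,-101.4,26,86)],(330,90,390,165),"pics/t29c.png",8)
E
```

```text
t: 29.7
ee_pos: [617.6, -102.1, 213.9]
orientation: [0.498, -0.498, 0.502, -0.502]
contact_force: [0.8, -0.4, 0.1]
opening: 70.1
t: 30.5
ee_pos: [515.5, 97.5, 208.7]
orientation: [-0.5, 0.5, -0.5, 0.499]
contact_force: [-0.0, 0.1, 0.5]
opening: 69.8
```

View pics/s29c.png

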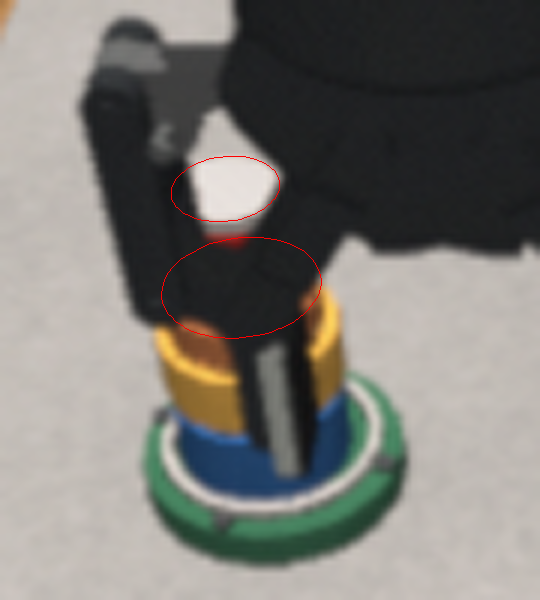

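View pics/t29c.png

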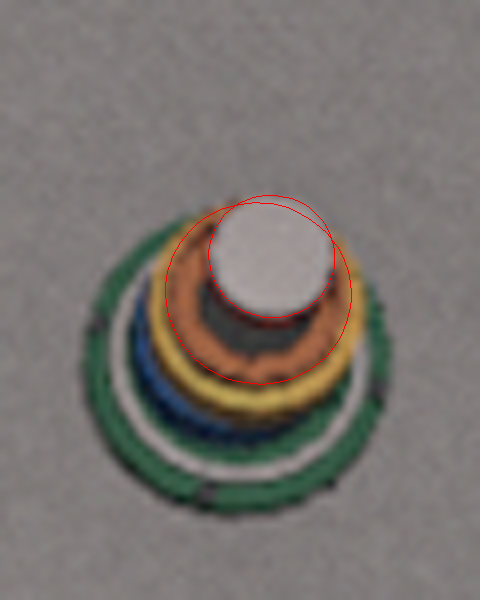

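View pics/top29.png

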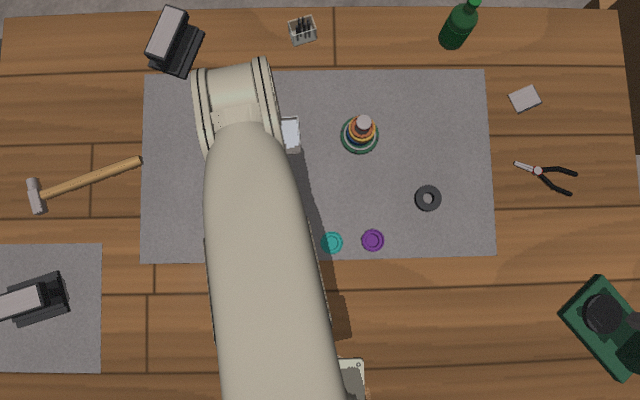

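```bash
python3 -m jog '[[[0,0,0],[-120,0,-80],70],[[0,0,0],[-120,0,-80],70],[[0,0,0],[-120,0,-80],70],[[0,0,0],[-120,0,-80],70],[[0,0,0],[-120,0,-80],70],[[0,0,0],[-120,0,-80],70],[[0,0,0],[-120,0,-80],70]]'
python3 - <<'E'
from h import *
im=optics.get_image("side");cv2.imwrite("pics/side30.png",im)
draw(im,'side',[(615.4,-101.4,17,125),(615.4,-101.4,26,86)],(225,90,315,190),"pics/s30c.png",6)
E
```

```text
t: 31.3
ee_pos: [436.2, 217.1, 209.2]
orientation: [0.499, -0.501, 0.501, -0.499]
contact_force: [-0.6, 0.4, -0.1]
opening: 70.1
```

View pics/s30c.png

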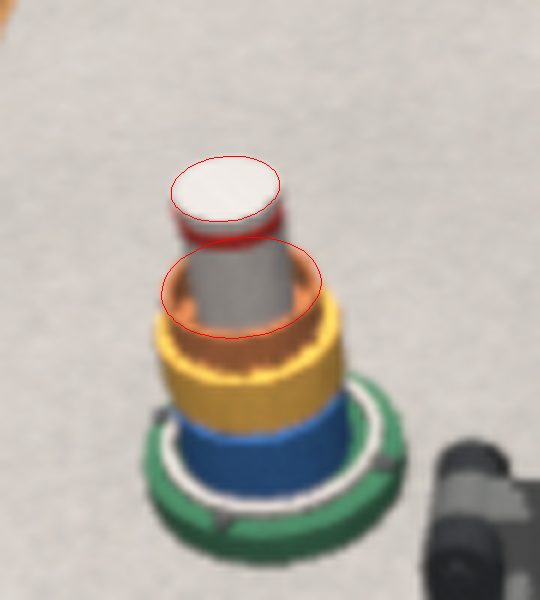

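The stack stands straight: the punch top lies on the circle predicted for it, centred near pixel (262, 121), and the shell rim lies on its predicted circle too. I'm handing in.

```bash
python3 -c "
from plant import r
print(r.finish_job())"
```

```text
the job is handed in; nothing more can be done
None
```

I built the stack on the green bolster in the required order: blue spacer, brass ring, copper shell, then the punch nose down. I let go of each part before fetching the next and handed in with about 31 s of the 106 s used. The hand-in reports no verdict.

My last checks before handing in:
- **Punch and shell:** in both cameras the punch top (z 125 mm) and shell rim (z 86 mm) lie within about a pixel of the circles predicted for upright, seated parts. A pixel is roughly 2 mm.
- **Heights:** each part met its seat within about 1 mm of the predicted height, judged from the TCP height at contact.
- **Horizontal offsets:** by my measurements the spacer is about 2 mm off the bolster's centre. The ring is about 2 mm off the spacer, and the shell and punch are each about 1 mm off the part below.
- **Bystanders:** the black ring looks unmoved in the last overall top view. The arm covered the cup of rods and part of the tray there, so I did not re-measure them, but the arm never came near enough to touch them.

The two cameras disagreed by up to about 3 mm on the brass ring before I picked it up, so I took the mean. For the placed ring, the colour-mask measurements were biased by shading and I went by the drawn circle instead.

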